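Sort out the old key, then hold the pill safe unlocked

ROBOT

A 6-joint arm with a two-finger parallel gripper is mounted at the origin on the work surface. World frame = base frame: x ahead of the robot, y to its left, z up, the work surface at z = 0. Lengths are in m, angles in degrees, forces in N, time in s.
With the tool pointing down it reaches from about 0.4 to 0.825 m from the base axis. Payload 7 kg.
Tool frame: the origin (TCP) lies at the very end of the fingers, on their centre line; the grasp point (between the pads) lies 19 mm behind it (r.grasp_offset is the z of the grasp point in the tool frame, in m); z points along the fingers, y is the direction in which the jaws open and shut (so a half turn about z gives the same grasp; the last joint's range is limited). The gripper opens to 88 mm and grips with 3 to 60 N. Pads are 19 mm wide; open, the fingers measure 130 mm over their backs; the gripper's body (78 mm by 193 mm) begins 47 mm behind the grasp point.
Start: joints at [-55.342, 20.546, 0.682, 0, -70.136, -16.507], TCP at [0.21, -0.641, 0.192] pointing down, gripper open.
Joint ranges: [-176.03, 176.03], [-82.01, 121.73], [-58.28, 71.71], [-173.87, 95.51], [-174.79, -0.11], [-173.66, 173.66]. Speed limits (degrees/s): [136.94, 136.94, 172.46, 180, 180, 180].

INTERFACE

Orientations are given as [roll, pitch, yaw] about the fixed x, y, z axes, in that order (R = Rz(yaw) Ry(pitch) Rx(roll)).
In Python, from plant import r gives the robot as it stands.
- The arm moves only by the tool carry_out, never from a script. Its argument "plan" is a list of rows, each a list of 6 numbers: the shift along the world's x, y, z in m, then the turn, a rotation vector about the world's x, y, z in rad. In form: [[tx, ty, tz, wx, wy, wz], ...]. A call has 1 to 12 rows; each row shifts and turns the pose as measured when the row begins; what a row does not reach is not made up. A row lasts 1/12 s, in which the tool goes at most 41.7 mm and 7.16 degrees, less where a joint would pass 70% of its speed; a pose out of reach is approached as far as the arm can. A call with a gripper value outside its range is refused whole. "fingers" is the closure, from -1 (fully open) to 1 (shut), set as the call begins (left out, the last holds). The fingers move at their own pace and stop on an object; "force" is the grip in N (left out, the last holds). Time passes only in rows, so rows that do not move let the fingers close. It gives the time, the measured TCP pose, the force and the opening at its end, in the units of the state.
- r.get_state(): the state, without advancing time (a new reading comes with each control period).
- r.capture(name): name is "side" or "top" or "wrist"; returns the picture (480x640x3 uint8, red, green, blue); there is no depth.
- r.camera_model(name): a dict with "fov_y" (degrees; the focal length in pixels is half the picture's height over the tangent of half this angle, whatever the lens; pixels are square), "cx", "cy" (the principal point, pixels), "R" (3x3) and "t" (3): a world point X has camera coordinates R X + t; the wrist camera has in their place "mount" (4x4, takes a point from camera to tool coordinates, whose origin is the TCP and whose axes are the flange's). Camera axes: x right, y down, z forward; pixel columns grow to the right and rows downward; lengths in m; the calibration is good to about 2 mm. A picture is of the moment at which its call begins: read the wrist's pose just before it. camera_model takes no time and is no camera call.
- r.close_job(): hands the job in, once; it reports no verdict.
The state is a dict: "time_s": time; "joints": joint angles; "qd": joint speeds; "joint_torque": joint torques, N m; "tcp_pos": TCP position; "eef_rot": TCP orientation; "contact_force": force on the tool from outside, world axes, zero at the start; "moment": the same for the moment, N m; "gripper_width": finger opening in m.
Only numpy, scipy, OpenCV 4.12 (cv2) and the standard library are available. Lean on these libraries where they do the work, as an engineer would, in place of code of your own. Each camera call takes 0.05 s, during which the arm holds its last target.

TASK

Take the old round-headed key out of the wooden stand and leave it in the blue bowl. Then put the flat-headed key fully home in the lock of the pill safe, working it past the sticky pins, turn it a quarter turn clockwise, and finish while still gripping the key and holding it turned against its spring, so that the bolt stays drawn. Leave the brush tool in the stand and the other things where they are.

Things in the scene. Friction and masses are not known exactly. Their poses are not given: they have to be found in the camera images.
- key: good key, upright in a slot of the stand. Origin: centre of the blade's lower tip; z up the key, x along blade width, y across thickness. Steel blade z 0-24 mm, 16 wide, 5 thick, lowest 10 mm tapering to 10 wide; shoulder 24 x 14 mm, z 24-30; flat grey head (grip across its thickness) 36 wide (x), 9 thick (y), z 30-66. Same after a half turn about z. About 35 g (varies).
- old_key: the old key, the reject: the same blade and axes as the good key, but a round shoulder 24 mm across (z 24 to 30) and a round upright head 22 mm in diameter, z 30 to 66. Its tip ends in a round nose 2 mm below the origin. Loose, standing upright in another slot of the stand. About 40 g.
- brush: white plastic cleaning tool with a soft brush below and a thin loop on top, standing upright in the remaining slot, to be left there. Origin at its lower end, z up; round foot 24 mm across z 24 to 30, shaft 8 mm in diameter to z 49, loop 25 mm wide to z 73. 20 g.
- stand: fixed wooden key stand, 60 (x) x 156 (y) x 34 mm high, origin at centre of underside. Three slots in its top at y = -52, 0, +52 mm, each 8 (x) by 19 mm (y), 30 deep. Shoulders rest on its top, blade width along the stand's y, so fingers close along its x. Which of the three things stands in which slot varies.
- safe: fixed pill safe: white lock housing 66 x 66 x 60 mm high, origin under its centre, lock axis upright through it; a translucent two-tier pill organizer, 94 (x) x 134 (y) and 55 mm high, lies beside it on its -y side. A steel bolt 66 mm up reaches from the housing over the organizer and draws back as the lock turns.
- keyway (a point): centre of the keyway's mouth on the steel plug's top face, 63 mm above the work surface (3 above the housing). Turns with the plug: x along the slot, z up. Slot 18 (x) by 7 mm (y), 28 deep, chamfered, same after a half turn. Two sticky spring pins at its narrow ends, 9 and 15 mm down, yield to a push of 6 to 15 N, less if wiggled. Fully home, the key's shoulder is on the plug, blade 24 mm deep.
- lock (a joint): angle of the lock plug in rad: 0 at rest, growing clockwise seen from above, stop at 1.65. A spring turns it back (about 0.06 N m at a quarter turn, plus 0.02 friction), so that it must be held. The key has about 0.13 rad of play in the slot, so turn the hand slightly more than the quarter.
- bowl: deep blue glazed ceramic bowl, loose, 500 g, rim 144 mm in diameter, 45 mm high, wall 5 mm, inner floor about 5 to 10 mm up; origin at the centre of its underside.
- dock: black charging dock with hinged lid (shut), bystander, loose, 70 (x) x 110 (y) x 38 mm high, origin at the centre of its underside.
- mirror: chrome steel hand mirror lying flat, bystander, loose: disc 100 mm across and 8 mm thick, origin under the disc's centre; handle 14 mm wide to 150 mm along -x.
- old_head (a point): centre of the old key's round head, 48 mm above its tip along its z
Mind the look-alikes: they are no part of the job. What is shaped like the brush but green is not meant.

How it is judged:
By the outcome, as a careful person would: the job done as asked, in the order asked, and still so for the second after the job is handed in, while the arm keeps its last pose, push and grip.
It also fails if it takes over 51 s, if anything falls off the work surface, if the arm or the gripper's body presses on something with over 40 N, if the wrist force passes 120 N, or if a joint passes its speed limit or range.

## Working session

There is one attempt and no reset: what is moved stays moved. The work goes in short steps, Python scripts to look and compute and a tool call to move; the robot and the scene stay as the last step left them, time stands still between calls to the robot, and variables do not carry over. Pictures are saved under pics/ and viewed, and the job is handed in when it is done.

Besides the shell and the picture viewer there is one more tool, called after "Call:" as name(argument=value, ...), one argument or row to a line, values as JSON. carry_out: Moves the arm, as the interface text tells. Its arguments: {"type":"object","properties":{"plan":{"type":"array"},"fingers":{"type":"number"},"force":{"type":"number"}},"required":["plan"]}

```bash
ls; mkdir -p pics; python3 - <<'E'
from plant import r
import cv2,json
s=r.get_state();print(s)
for n in("side","top","wrist"):
    m=r.camera_model(n);print(n,m)
    cv2.imwrite(f"pics/{n}0.png",r.capture(n)[:,:,::-1])
print(r.grasp_offset, r.get_state()["time_s"])
E
```

```text
pics
{'time_s': 0.0, 'joints': array([-5.53420338e+01,  2.05919377e+01,  6.32096738e-01, -1.91209894e-02,
       -7.01344977e+01, -1.65071321e+01]), 'qd': array([-0.07310202, -0.02393212, -0.00759602,  0.01430559, -0.04835197,
        0.10815898]), 'joint_torque': array([ 2.50460238e-03, -5.82711482e+01,  2.93062466e+01,  6.99718729e+00,
        6.91790512e-03, -9.12208907e-05]), 'tcp_pos': array([ 0.21006816, -0.64089986,  0.19120746]), 'eef_rot': array([ 1.79904442e+02, -9.57345458e-03, -1.61855670e+02]), 'contact_force': array([-0.03915461,  0.46719702, -0.15421865]), 'moment': array([-0.00573638,  0.00260059, -0.01954254]), 'gripper_width': 0.08782843714636544}
side {'fov_y': 55.773761621345784, 'cx': 324.7157809103377, 'cy': 244.08929353751853, 'R': array([[-0.84913862, -0.52761229,  0.02426674],
       [-0.30731072,  0.45617433, -0.83514376],
       [ 0.42956225, -0.71661026, -0.54949615]]), 't': array([0.48951047, 0.22924431, 0.5530291 ])}
top {'fov_y': 57.64616889368915, 'cx': 313.86818050583236, 'cy': 240.74234548050043, 'R': array([[ 0.02726746, -0.99962479, -0.00259983],
       [-0.98316102, -0.02634806, -0.18083191],
       [ 0.18069556,  0.00748688, -0.98351058]]), 't': array([0.03046769, 0.58387183, 0.82580795])}
wrist {'fov_y': 71.9195177510852, 'cx': 315.16834096999395, 'cy': 234.57537432648476, 'mount': array([[ 1.61196907e-04, -9.65536014e-01, -2.60269438e-01,
         6.80618774e-02],
       [ 9.99999971e-01,  2.02525110e-04, -1.31972408e-04,
        -4.24881500e-04],
       [ 1.80135209e-04, -2.60269409e-01,  9.65536018e-01,
        -1.92766414e-01],
       [ 0.00000000e+00,  0.00000000e+00,  0.00000000e+00,
         1.00000000e+00]])}
-0.0188 0.15
```

View pics/top0.png

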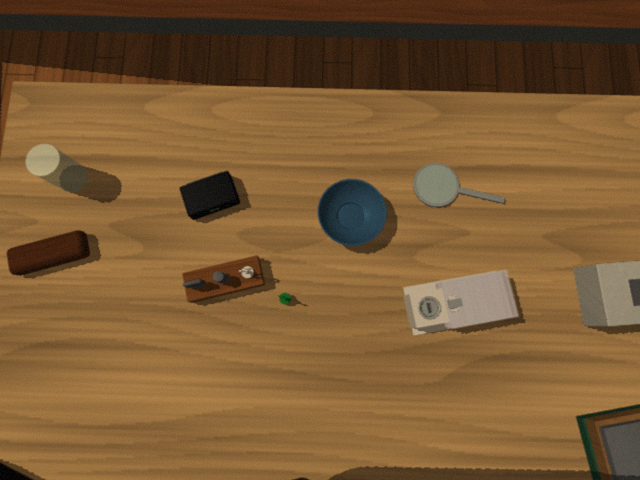

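View pics/side0.png

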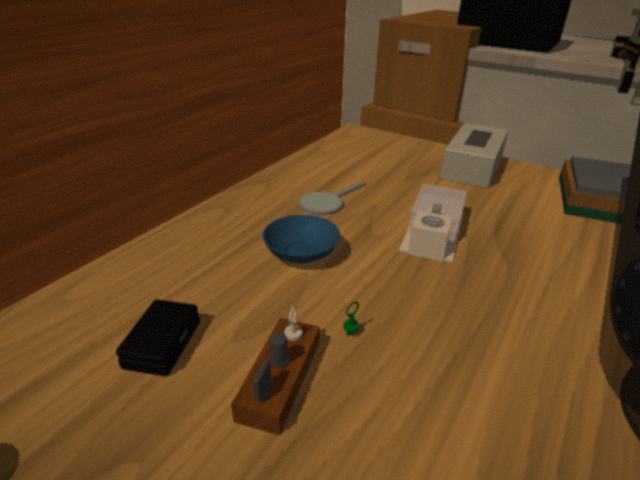

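View pics/wrist0.png

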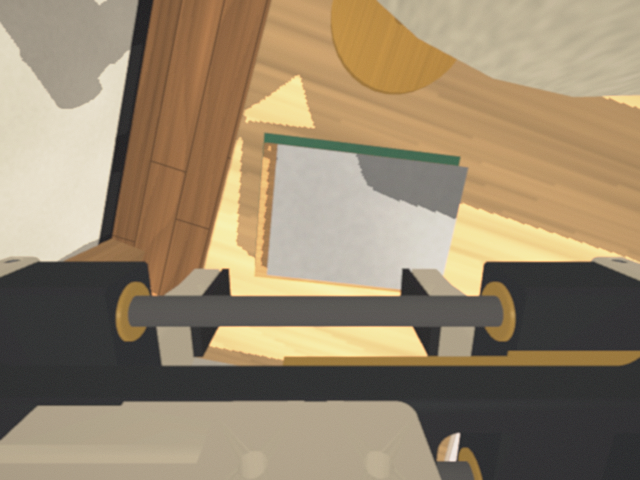

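Top view: the stand's centre is near (223,280). The flat-headed key is at (194,284), the round-headed key at (220,277) and the white brush at (247,272). The green look-alike is at (287,298), the bowl at (352,213) and the lock plug at (430,307). I'll confirm in enlarged crops.

```bash
cat > h.py <<'E'
from plant import r
import numpy as np,cv2
from scipy.spatial.transform import Rotation as Ro
def cam(n,st=None):
    m=r.camera_model(n); f=240/np.tan(np.radians(m["fov_y"]/2))
    K=np.array([[f,0,m["cx"]],[0,f,m["cy"]],[0,0,1]])
    if n=="wrist":
        T=np.eye(4);T[:3,:3]=Ro.from_euler("xyz",st["eef_rot"],degrees=True).as_matrix();T[:3,3]=st["tcp_pos"]
        C=np.linalg.inv(T@np.array(m["mount"]));return K,C[:3,:3],C[:3,3]
    return K,np.array(m["R"]),np.array(m["t"])
def ray(c,u,v,z):
    K,R,t=c; d=R.T@np.linalg.inv(K)@[u,v,1]; o=-R.T@t
    return o+d*(z-o[2])/d[2]
def proj(c,X):
    K,R,t=c; p=K@(R@np.asarray(X,float)+t); return p[:2]/p[2]
def snap(n,name):
    st=r.get_state(); im=r.capture(n)[:,:,::-1].copy(); cv2.imwrite(f"pics/{name}.png",im); return im,cam(n,st),st
E
python3 - <<'E'
import cv2,numpy as np
t=cv2.imread("pics/top0.png")
a=cv2.resize(t[245:315,170:310],None,fx=5.6,fy=5.6,interpolation=cv2.INTER_CUBIC)
b=cv2.resize(t[260:345,395:525],None,fx=6,fy=6,interpolation=cv2.INTER_CUBIC)
s=cv2.imread("pics/side0.png")
c=cv2.resize(s[290:440,215:380],None,fx=4,fy=4,interpolation=cv2.INTER_CUBIC)
for n,i in zip("abc",(a,b,c)): cv2.imwrite(f"pics/crop_{n}.png",i)
E
```

```text
(no output)
```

View pics/crop_a.png

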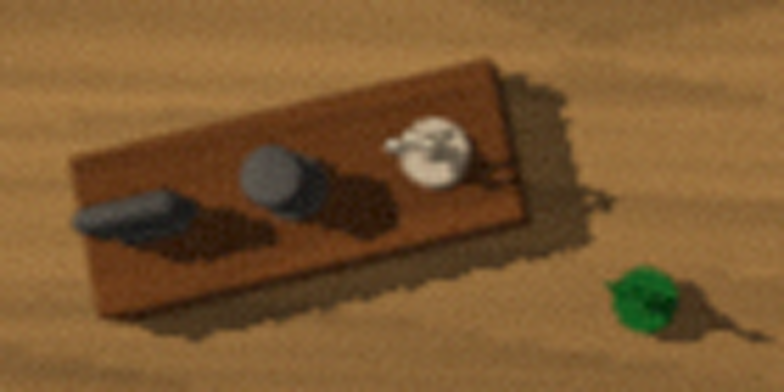

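View pics/crop_b.png

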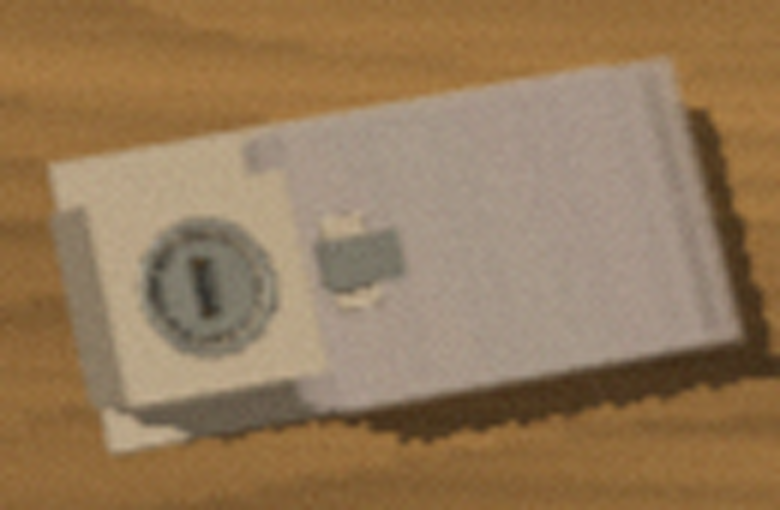

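View pics/crop_c.png

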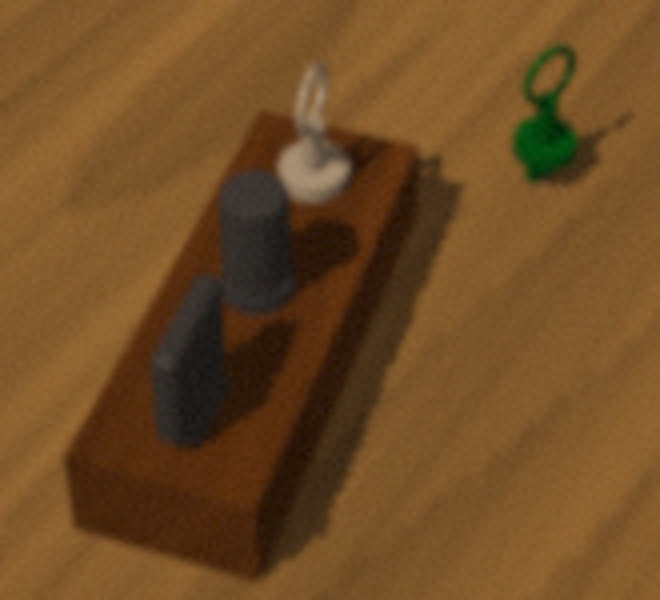

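The crops confirm it. The flat-headed key is at the left end of the stand (crop 137,215), the round-headed key is in the middle (270,178), and the white brush is at the right end (435,150). The green item lies off the stand (645,300) and is no part of the job. The keyway slot is at crop b (205,288), with its long side roughly along the picture's vertical.

```bash
python3 - <<'E'
from h import *
c=cam("top")
a=lambda x,y:((x+.5)/5.6-.5+170,(y+.5)/5.6-.5+245)
b=lambda x,y:((x+.5)/6-.5+395,(y+.5)/6-.5+260)
P=[ray(c,*a(*p),.034) for p in[(72,158),(492,62),(527,220),(103,317)]]
for p in P:print(p)
P=np.array(P);print("stand c",P.mean(0),np.linalg.norm(P[1]-P[0]),np.linalg.norm(P[3]-P[0]),np.linalg.norm(P[2]-P[3]))
d=P[1]-P[0]+P[2]-P[3];print("yaw stand y axis",np.degrees(np.arctan2(d[1],d[0])))
d/=np.linalg.norm(d)
for s in(-.052,0,.052):print("slot",P.mean(0)+d*s)
print("old head top",ray(c,*a(270,178),.034+.042-.006+.0))
e1=ray(c,*a(80,220),.076);e2=ray(c,*a(188,200),.076)
print("flat head ends z~.076",ray(c,*a(82,218),.07),ray(c,*a(165,200),.07))
h=[ray(c,*b(*p),.06) for p in[(50,163),(283,130),(325,375),(120,405)]]
print("housing",h,np.mean(h,0))
k=ray(c,*b(205,288),.063);u=ray(c,*b(198,258),.063);v=ray(c,*b(213,317),.063)
print("key",k,ray(c,*b(207,287),.063),u,v,np.degrees(np.arctan2(*(u-v)[1::-1])))
print("bowl",ray(c,352,213,.045))
print("bowl rim",ray(c,317,213,.045),ray(c,387,213,.045),ray(c,352,179,.045),ray(c,352,246,.045))
st=r.get_state();R=Ro.from_euler("xyz",st["eef_rot"],degrees=True).as_matrix();print(R)
E
```

```text
[0.51291064 0.31187568 0.034     ]
[0.55222099 0.16106718 0.034     ]
[0.49491011 0.14549191 0.034     ]
[0.45604189 0.29605581 0.034     ]
stand c [0.50402091 0.22862264 0.034     ] 0.1558477065398414 0.059028153609096884 0.15549991806263933
yaw stand y axis -75.45753234817467
slot [0.49096384 0.27895666 0.034     ]
slot [0.50402091 0.22862264 0.034     ]
slot [0.51707798 0.17828863 0.034     ]
old head top [0.50418114 0.23129648 0.07      ]
flat head ends z~.076 [0.48853579 0.29560878 0.07      ] [0.49555047 0.26726826 0.07      ]
housing [array([ 0.4945863 , -0.13085753,  0.06      ]), array([ 0.5074358, -0.2071934,  0.06     ]), array([ 0.42884956, -0.21867609,  0.06      ]), array([ 0.41756377, -0.15259041,  0.06      ])] [ 0.46210886 -0.17732935  0.06      ]
key [ 0.45541866 -0.17986765  0.063     ] [ 0.45575576 -0.18051916  0.063     ] [ 0.46496301 -0.17780052  0.063     ] [ 0.44624048 -0.18225475  0.063     ] 13.382317979242776
bowl [ 0.64449921 -0.03057959  0.045     ]
bowl rim [0.64258161 0.04143971 0.045     ] [ 0.64641599 -0.102568    0.045     ] [ 0.71756491 -0.02974182  0.045     ] [ 0.57558066 -0.03136982  0.045     ]
[[-9.50263787e-01 -3.11445762e-01 -5.22727219e-04]
 [-3.11446173e-01  9.50263070e-01  1.17460952e-03]
 [ 1.30901213e-04  1.27899029e-03 -9.99999174e-01]]
```

Call:
carry_out(
  plan=[
    [0.023,0.034,0,0,0,0.062],
    [0.023,0.034,0,0,0,0.062],
    [0.023,0.034,0,0,0,0.062],
    [0.023,0.034,0,0,0,0.062],
    [0.023,0.034,0,0,0,0.062],
    [0.023,0.034,0,0,0,0.062],
    [0.023,0.034,0,0,0,0.062],
    [0.023,0.034,0,0,0,0.062],
    [0.023,0.034,0,0,0,0.062],
    [0.023,0.034,0,0,0,0.062],
    [0.023,0.034,0,0,0,0.062],
    [0.023,0.034,0,0,0,0.062],
  ],
)

```text
time_s: 1.15
tcp_pos: [0.4818, -0.2259, 0.1866]
eef_rot: [179.6, -0.1, -118.0]
contact_force: [0.6, -1.0, -0.1]
gripper_width: 0.0876
```

Call:
carry_out(
  plan=[
    [0.002,0.038,0.0,0,0,0.063],
    [0.002,0.038,0.0,0,0,0.063],
    [0.002,0.038,0.0,0,0,0.063],
    [0.002,0.038,0.0,0,0,0.063],
    [0.002,0.038,0.0,0,0,0.063],
    [0.002,0.038,0.0,0,0,0.063],
    [0.002,0.038,0.0,0,0,0.063],
    [0.002,0.038,0.0,0,0,0.063],
    [0.002,0.038,0.0,0,0,0.063],
    [0.002,0.038,0.0,0,0,0.063],
    [0.002,0.038,0.0,0,0,0.063],
    [0.002,0.038,0.0,0,0,0.063],
  ],
)

```text
time_s: 2.15
tcp_pos: [0.5046, 0.2535, 0.186]
eef_rot: [179.6, -0.1, -72.3]
contact_force: [0.6, -0.1, 0.0]
gripper_width: 0.0876
```

```bash
python3 - <<'E'
from h import *
im,c,st=snap("wrist","w1");print(st["tcp_pos"],st["eef_rot"],st["joints"])
for X in[(.491,.279,.076),(.504,.2286,.076),(.517,.178,.04),(.504,.2286,.034)]:print(proj(c,X))
print("tcp",proj(c,st["tcp_pos"]))
E
```

```text
[0.50455095 0.25346661 0.18598954] [ 1.79618901e+02 -1.00815433e-01 -7.23162080e+01] [ 46.45706121  10.71580467 -13.63748198  -0.10404642 -66.02932034
 -28.7310162 ]
[321.6900051  252.10940085]
[325.16010937 198.34602564]
[327.32345534 140.1550103 ]
[323.74442178 192.23037541]
tcp [318.04595849 263.27554971]
```

View pics/w1.png

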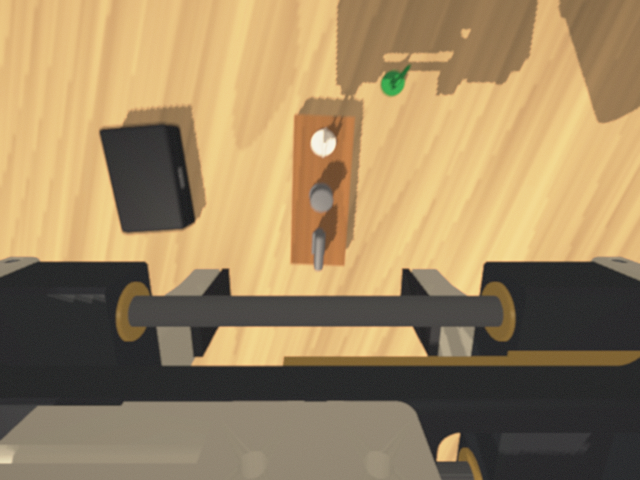

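```bash
cat >> h.py <<'E'
def need(p,ang):
    "shift & rotvec to put TCP at p, tool down, tool-y axis at angle ang (deg, world)"
    st=r.get_state();R=Ro.from_euler("xyz",st["eef_rot"],degrees=True)
    y=np.array([np.cos(np.radians(ang)),np.sin(np.radians(ang)),0]);z=np.array([0,0,-1.]);x=np.cross(y,z)
    T=Ro.from_matrix(np.c_[x,y,z])
    w=(T*R.inv()).as_rotvec()
    print("shift",np.round(np.array(p)-st["tcp_pos"],4),"rot",np.round(w,4),"t",st["time_s"],"F",np.round(st["contact_force"],1),"w",round(st["gripper_width"],4),"j6",np.round(st["joints"][[0,5]],1))
E
python3 -c "
from h import *
need((.504,.2295,.12),194.5)"
```

```text
shift [-0.0018 -0.0297 -0.0655] rot [ 0.0025 -0.0046 -0.0629] t 2.2 F [3.9 5.4 1.8] w 0.0877 j6 [ 46.8 -28.6]
```

Call:
carry_out(
  plan=[
    [0,-0.015,-0.03,0.001,-0.003,-0.04],
    [-0.001,-0.01,-0.02,0.001,-0.002,-0.015],
    [0,-0.005,-0.012,0,-0.001,-0.008],
    [0,-0.0015,-0.005,0,0,0],
    [0,0,0,0,0,0],
  ],
)

```text
time_s: 2.62
tcp_pos: [0.5041, 0.2327, 0.1152]
eef_rot: [-179.9, -0.0, -75.1]
contact_force: [0.2, 0.5, 0.3]
gripper_width: 0.0875
```

```bash
python3 - <<'E'
from h import *
need((.504,.2295,.12),194.5)
im,c,st=snap("wrist","w2");print(st["tcp_pos"],st["eef_rot"])
for X in[(.491,.279,.076),(.504,.2286,.076),(.517,.178,.04),(.504,.2286,.034)]:print(proj(c,X))
print("tcp",proj(c,st["tcp_pos"]))
E
```

```text
shift [-0.0001 -0.0032  0.0048] rot [ 0.0004  0.0017 -0.0066] t 2.6167 F [0.2 0.5 0.3] w 0.0875 j6 [ 45.1 -30.2]
[0.50408026 0.23274717 0.11515923] [-1.79910474e+02 -4.78854846e-02 -7.51200564e+01]
[318.60651765 304.65184115]
[319.32920999 239.58775956]
[319.64590312 163.81622168]
[318.84007041 226.10649221]
tcp [318.08606279 263.12528246]
```

View pics/w2.png

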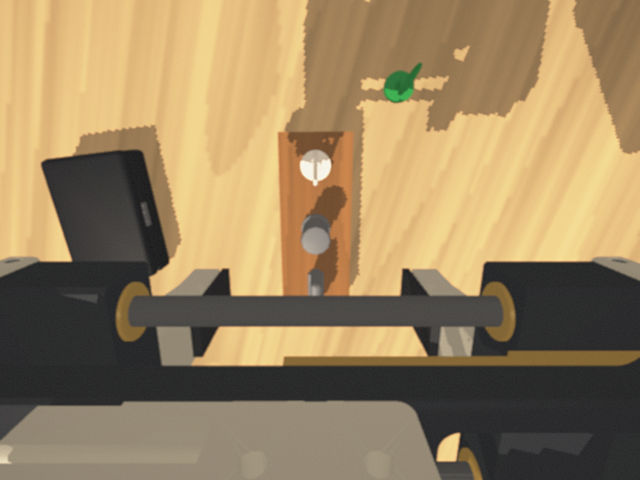

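Call:
carry_out(
  plan=[
    [0,-0.002,-0.025,0,0.001,-0.004],
    [0,-0.001,-0.025,0,0,-0.002],
    [0,-0.0005,-0.015,0,0,0],
    [0,0,-0.005,0,0,0],
  ],
)

```text
time_s: 3.0
tcp_pos: [0.5089, 0.2328, 0.0501]
eef_rot: [-179.3, 0.2, -75.4]
contact_force: [-0.2, -1.1, -0.1]
gripper_width: 0.0875
```

```bash
python3 - <<'E'
from h import *
need((.504,.2295,.045),194.5)
E
```

```text
shift [-0.0049 -0.0033 -0.0051] rot [-0.007   0.0107 -0.0018] t 3.0 F [-0.2 -1.1 -0.1] w 0.0875 j6 [ 44.7 -30.3]
```

Call:
carry_out(
  plan=[
    [-0.003,-0.002,-0.003,-0.005,0.008,-0.001],
    [-0.0015,-0.001,-0.002,-0.003,0.004,0],
    [0,0,0,0,0,0],
  ],
)

```text
time_s: 3.25
tcp_pos: [0.5053, 0.2304, 0.0465]
eef_rot: [179.9, -0.1, -75.4]
contact_force: [-1.1, -0.1, 0.6]
gripper_width: 0.0875
```

```bash
python3 - <<'E'
from h import *
need((.504,.2295,.045),194.5)
E
```

```text
shift [-0.0013 -0.0009 -0.0015] rot [ 0.0012 -0.0011 -0.0013] t 3.25 F [-1.1 -0.1  0.6] w 0.0875 j6 [ 44.7 -30.1]
```

Close now.

Call:
carry_out(
  plan=[
    [-0.0013,-0.0009,-0.001,0.001,-0.001,-0.001],
    [0,0,0,0,0,0],
    [0,0,0,0,0,0],
    [0,0,0,0,0,0],
    [0,0,0,0,0,0],
    [0,0,0,0,0,0],
    [0,0,0,0,0,0],
    [0,0,0,0,0,0],
  ],
  fingers=1,
  force=25,
)

```text
time_s: 3.92
tcp_pos: [0.506, 0.2314, 0.0497]
eef_rot: [-179.6, 0.2, -75.4]
contact_force: [-1.1, 0.3, -0.6]
gripper_width: 0.0397
```

Call:
carry_out(
  plan=[
    [-0.001,-0.001,-0.002,0,0,0],
    [-0.0005,-0.0005,-0.0015,0,0,0],
    [0,0,0,0,0,0],
    [0,0,0,0,0,0],
    [0,0,0,0,0,0],
  ],
)

```text
time_s: 4.33
tcp_pos: [0.5041, 0.2295, 0.0455]
eef_rot: [-179.7, 0.1, -75.4]
contact_force: [-0.3, 0.2, 0.6]
gripper_width: 0.0065
```

```bash
python3 - <<'E'
from h import *
need((.504,.2295,.045),194.5)
E
```

```text
shift [-0.0001 -0.     -0.0005] rot [-0.0039  0.0048 -0.001 ] t 4.3333 F [-0.3  0.2  0.6] w 0.0065 j6 [ 44.8 -30.2]
```

The opening is 6.5 mm, where the head is 22 mm across, so the fingers probably missed. I'll look.

```bash
python3 - <<'E'
from h import *
im,c,st=snap("wrist","w3")
im,c,st=snap("side","s3"); x,y=205,270
cv2.imwrite("pics/s3c.png",cv2.resize(im[y:y+170,x:x+200],None,fx=3.5,fy=3.5,interpolation=cv2.INTER_CUBIC))
im,c,st=snap("top","t3")
cv2.imwrite("pics/t3c.png",cv2.resize(im[200:330,140:320],None,fx=4,fy=4,interpolation=cv2.INTER_CUBIC))
E
```

```text
(no output)
```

View pics/w3.png

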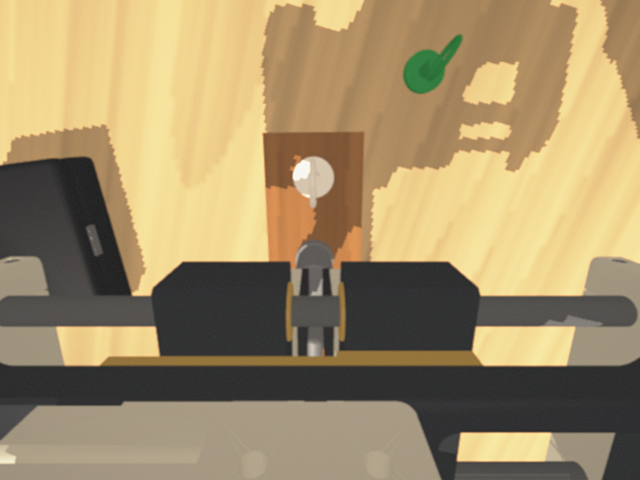

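View pics/s3c.png

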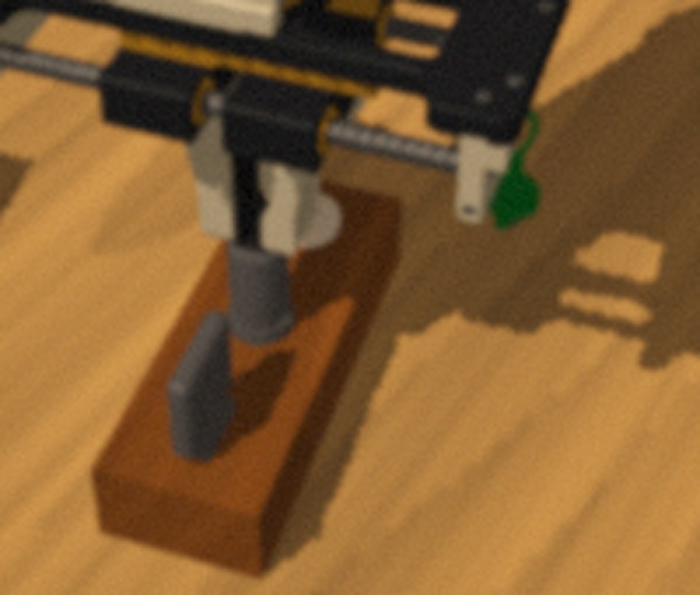

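View pics/t3c.png

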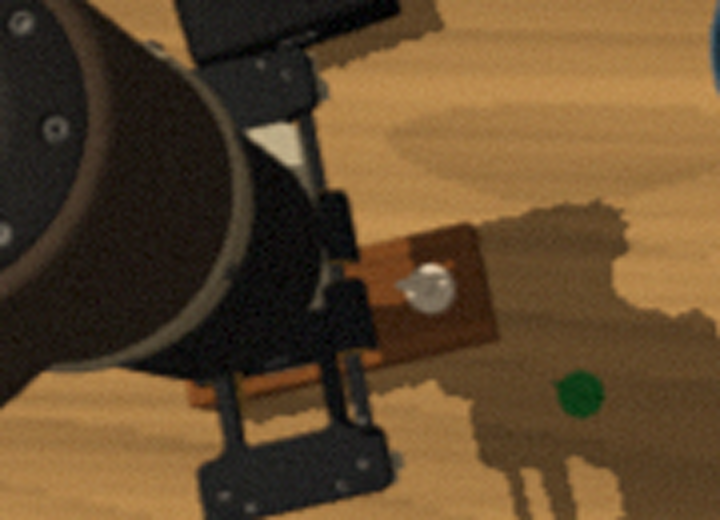

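```bash
python3 - <<'E'
from h import *
st=r.get_state();p=st["tcp_pos"];print(p,st["eef_rot"])
R=Ro.from_euler("xyz",st["eef_rot"],degrees=True).as_matrix()
s=cam("side");t=cam("top");w=cam("wrist",st)
for y in(-.015,0,.015):
  for z in(0,-.03):
    X=p+R@[0,y,z]
    print(y,z,"side crop",np.round((proj(s,X)-[205,270])*3.5),"top crop",np.round((proj(t,X)-[140,200])*4),"w",proj(w,X).round())
for n,X in dict(headtop=(.504,.2295,.076),headbot=(.504,.2295,.04),flattop=(.491,.279,.076)).items():
    print(n,"side",np.round((proj(s,X)-[205,270])*3.5),"w",proj(w,X).round())
E
```

```text
[0.50426633 0.22960354 0.04560956] [-1.79659222e+02  1.53608444e-01 -7.54440208e+01]
-0.015 0 side crop [220. 285.] top crop [320. 281.] w [294. 263.]
-0.015 -0.03 side crop [217. 226.] top crop [307. 275.] w [290. 283.]
0 0 side crop [258. 295.] top crop [325. 310.] w [318. 263.]
0 -0.03 side crop [256. 236.] top crop [312. 305.] w [319. 283.]
0.015 0 side crop [297. 305.] top crop [331. 340.] w [342. 263.]
0.015 -0.03 side crop [296. 246.] top crop [318. 335.] w [347. 283.]
headtop side [256. 235.] w [319. 283.]
headbot side [260. 306.] w [319. 260.]
flattop side [198. 341.] w [319. 366.]
```

```bash
python3 - <<'E'
from h import *
st=r.get_state()
w=cam("wrist",st)
for n,X in dict(brushfoot=(.517,.178,.04),c1=(.552,.161,.034),c2=(.495,.1455,.034)).items():
    print(n,proj(w,X).round())
    for dz in(.01,.02,.03):
        K,R,t=w; print("  up",dz,proj((K,R,t-R@[0,0,dz]),X).round())
c=cam("top");im=cv2.imread("pics/w3.png");cv2.imwrite("pics/w3c.png",cv2.resize(im[120:370,220:420],None,fx=2.4*1.6,fy=2.4,interpolation=cv2.INTER_CUBIC)[:,:])
cv2.imwrite("pics/w3c.png",cv2.resize(im[200:370,220:420],None,fx=3.5,fy=3.5,interpolation=cv2.INTER_CUBIC))
E
```

```text
brushfoot [319. 175.]
  up 0.01 [319. 174.]
  up 0.02 [319. 172.]
  up 0.03 [319. 171.]
c1 [269. 131.]
  up 0.01 [272. 132.]
  up 0.02 [274. 132.]
  up 0.03 [276. 133.]
c2 [370. 130.]
  up 0.01 [367. 130.]
  up 0.02 [365. 131.]
  up 0.03 [363. 132.]
```

View pics/w3c.png

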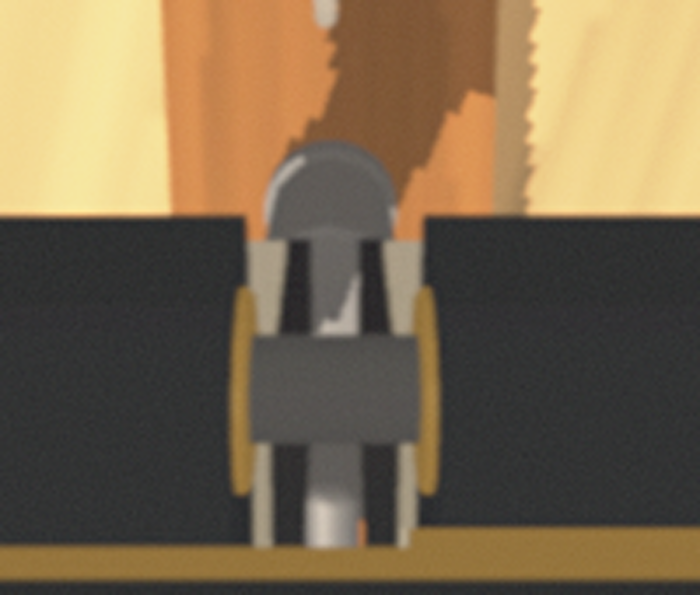

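The pictures show the closed fingers sitting just above the round head, at (259,240) in the side crop. The fingertips seem to end about 27 mm behind the reported TCP. The wrist camera's pose does agree with the stand's corners. I'll open, go lower and look again.

Call:
carry_out(
  plan=[
    [0,0,0,-0.003,0.004,0],
    [0,0,0,0,0,0],
    [0,0,0,0,0,0],
    [0,0,0,0,0,0],
    [0,0,0,0,0,0],
    [0,0,0,0,0,0],
    [0,0,0,0,0,0],
    [0,0,0,0,0,0],
    [0,0,0,0,0,0],
    [0,0,0,0,0,0],
    [0,0,0,0,0,0],
    [0,0,0,0,0,0],
  ],
  fingers=-1,
)

```text
time_s: 5.48
tcp_pos: [0.5044, 0.2298, 0.0458]
eef_rot: [-179.9, 0.0, -75.4]
contact_force: [1.0, -0.0, 0.1]
gripper_width: 0.075
```

```bash
python3 - <<'E'
from h import *
need((.504,.2295,.030),194.5)
im,c,st=snap("side","s4"); x,y=205,270
print(st["tcp_pos"])
cv2.imwrite("pics/s4c.png",cv2.resize(im[y:y+170,x:x+200],None,fx=3.5,fy=3.5,interpolation=cv2.INTER_CUBIC))
E
```

```text
shift [-0.0004 -0.0003 -0.0158] rot [-0.001   0.0009 -0.0011] t 5.4833 F [ 1.  -0.   0.1] w 0.075 j6 [ 44.7 -30.2]
[0.5044168  0.22975783 0.04577532]
```

View pics/s4c.png

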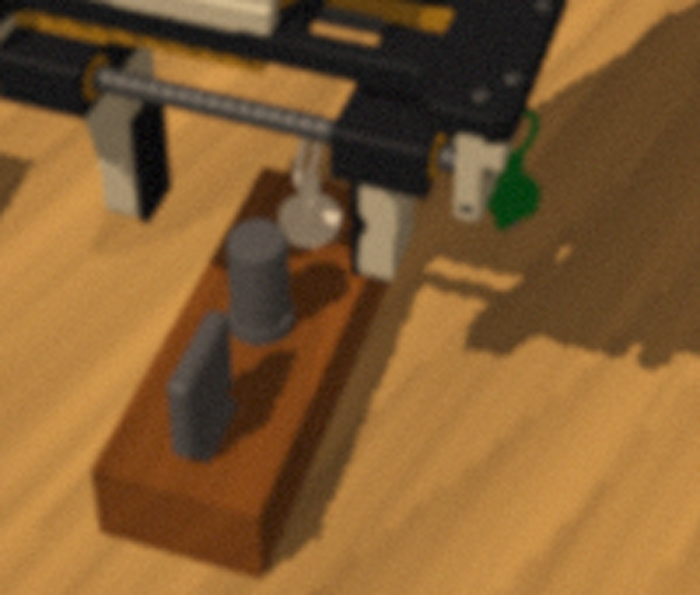

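Call:
carry_out(
  plan=[
    [0,0,-0.006,0,0,0],
    [-0.001,-0.001,-0.006,0,0,0],
    [-0.001,-0.001,-0.004,-0.001,0.002,0],
    [0,0,-0.001,0,0,0],
  ],
)

```text
time_s: 5.87
tcp_pos: [0.5022, 0.2276, 0.0272]
eef_rot: [180.0, 0.0, -75.4]
contact_force: [1.0, -1.0, -0.8]
gripper_width: 0.0876
```

```bash
python3 - <<'E'
from h import *
need((.504,.2295,.030),194.5)
im,c,st=snap("side","s5"); x,y=205,270
print(st["tcp_pos"])
cv2.imwrite("pics/s5c.png",cv2.resize(im[y:y+170,x:x+200],None,fx=3.5,fy=3.5,interpolation=cv2.INTER_CUBIC))
im,c,st=snap("wrist","w5")
E
```

```text
shift [0.0018 0.0019 0.0028] rot [-0.0003 -0.0009 -0.0011] t 5.8667 F [ 1.  -1.  -0.8] w 0.0876 j6 [ 44.7 -30.1]
[0.50224467 0.22764938 0.02723732]
```

View pics/s5c.png

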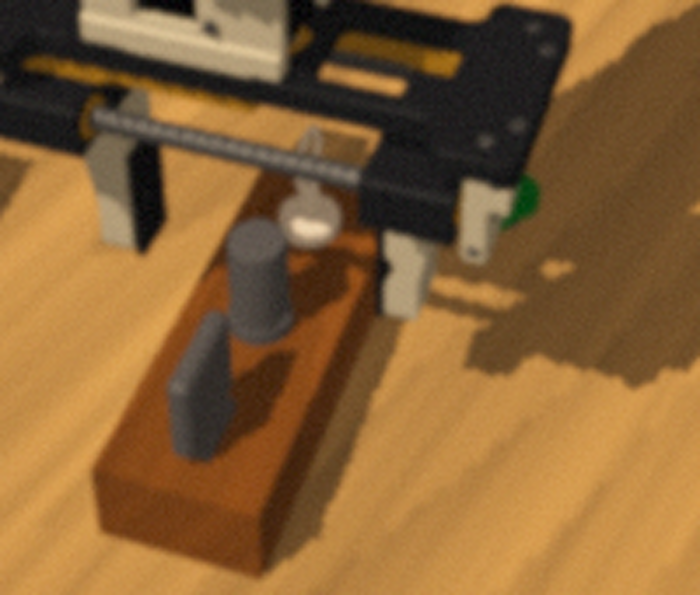

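View pics/w5.png

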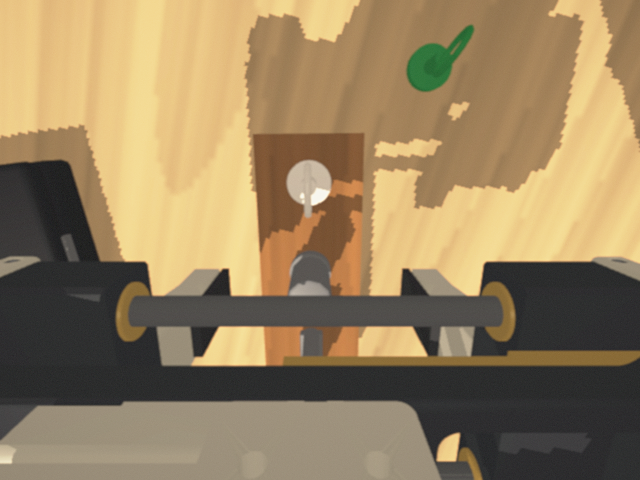

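Call:
carry_out(
  plan=[
    [0.0015,0.0015,0.002,0,-0.001,0],
    [0,0,0,0,0,0],
    [0,0,0,0,0,0],
    [0,0,0,0,0,0],
    [0,0,0,0,0,0],
    [0,0,0,0,0,0],
    [0,0,0,0,0,0],
    [0,0,0,0,0,0],
  ],
  fingers=1,
  force=25,
)

```text
time_s: 6.63
tcp_pos: [0.5049, 0.2301, 0.0307]
eef_rot: [-179.9, 0.0, -75.4]
contact_force: [0.6, -0.2, -0.3]
gripper_width: 0.0398
```

```bash
python3 - <<'E'
from h import *
need((.504,.2295,.030),194.5)
E
```

```text
shift [-0.0009 -0.0006 -0.0007] rot [-0.0014  0.0019 -0.0014] t 6.6333 F [ 0.6 -0.2 -0.3] w 0.0398 j6 [ 44.7 -30.2]
```

Call:
carry_out(
  plan=[
    [-0.0009,-0.0006,-0.0005,0,0,0],
    [0,0,0,0,0,0],
    [0,0,0,0,0,0],
    [0,0,0,0,0,0],
    [0,0,0,0,0,0],
  ],
)

```text
time_s: 7.05
tcp_pos: [0.5039, 0.2294, 0.0302]
eef_rot: [-179.9, 0.1, -75.4]
contact_force: [0.2, 0.1, 0.4]
gripper_width: 0.021
```

```bash
python3 - <<'E'
from h import *
need((.504,.2295,.030),194.5)
E
```

```text
shift [ 0.0001  0.0001 -0.0002] rot [-0.0015  0.002  -0.0014] t 7.05 F [0.2 0.1 0.4] w 0.021 j6 [ 44.8 -30.2]
```

Call:
carry_out(
  plan=[
    [0,0,0,0,0,0],
    [0,0,0.006,0,0,0],
    [0,0,0.01,0,0,0],
    [0,0,0.012,0,0,0],
    [0,0,0.012,0,0,0],
    [0,0,0.012,0,0,0],
    [0,0,0.012,0,0,0],
    [0,0,0.006,0,0,0],
  ],
)

```text
time_s: 7.72
tcp_pos: [0.5033, 0.2286, 0.1059]
eef_rot: [-180.0, -0.0, -75.4]
contact_force: [0.2, 0.8, -0.9]
gripper_width: 0.0209
```

```bash
python3 - <<'E'
from h import *
need((.6445,-.0306,.100),194.5)
im,c,st=snap("side","s6"); x,y=205,250
cv2.imwrite("pics/s6c.png",cv2.resize(im[y:y+170,x:x+200],None,fx=3.5,fy=3.5,interpolation=cv2.INTER_CUBIC))
E
```

```text
shift [ 0.1412 -0.2592 -0.0059] rot [ 0.0002  0.0006 -0.0014] t 7.7167 F [ 0.2  0.8 -0.9] w 0.0209 j6 [ 44.8 -30.2]
```

View pics/s6c.png

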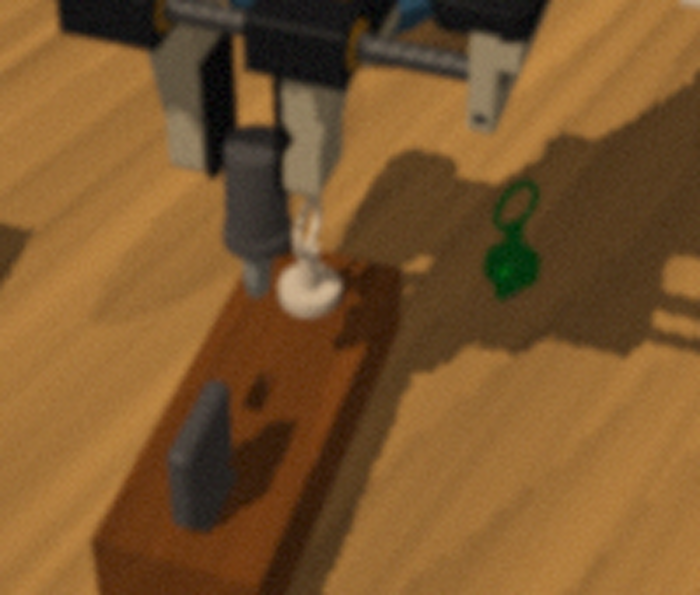

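The round key is held and clear of the slot; the flat key and brush haven't moved. Now over to the bowl, keeping clear of the brush.

Call:
carry_out(
  plan=[
    [0.025,0,0.01,0,0,0],
    [0.03,0,0.01,0,0,0],
    [0.03,-0.01,0,0,0,0],
    [0.015,-0.033,0,0,0,0],
    [0.01,-0.038,0,0,0,0],
    [0.01,-0.038,0,0,0,0],
    [0.01,-0.038,0,0,0,0],
    [0.01,-0.038,0,0,0,0],
    [0.005,-0.035,0,0,0,0],
    [0,-0.02,0,0,0,0],
    [0,-0.008,0,0,0,0],
    [0,0,0,0,0,0],
  ],
)

```text
time_s: 8.77
tcp_pos: [0.6506, -0.0405, 0.1261]
eef_rot: [179.9, 0.1, -75.1]
contact_force: [-0.1, -0.3, -0.6]
gripper_width: 0.0209
```

```bash
python3 - <<'E'
from h import *
need((.6445,-.0306,.038),194.5)
im,c,st=snap("wrist","w6")
print([proj(c,(.6445,-.0306,z)) for z in(.005,.045)])
E
```

```text
shift [-0.0061  0.0099 -0.0881] rot [-0.0018 -0.0028 -0.0062] t 8.7667 F [-0.1 -0.3 -0.6] w 0.0209 j6 [13.5  1.5]
[array([320.2486634 , 231.21964818]), array([321.01097392, 242.90204828])]
```

View pics/w6.png

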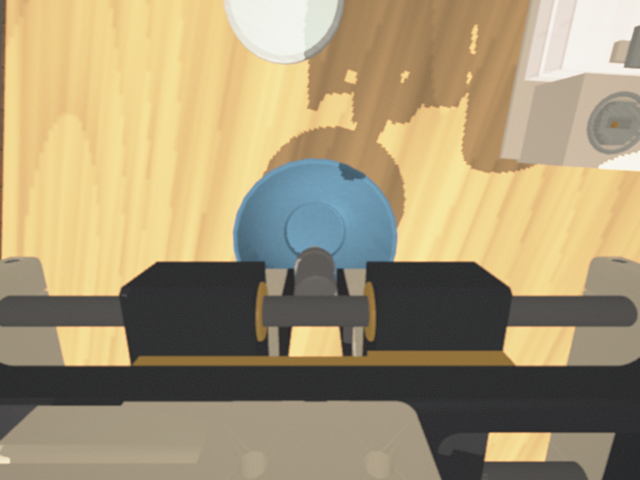

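Call:
carry_out(
  plan=[
    [-0.003,0.005,-0.012,0,-0.001,-0.003],
    [-0.002,0.003,-0.018,0,-0.001,-0.002],
    [-0.001,0.002,-0.018,0,0,0],
    [0,0,-0.015,0,0,0],
    [0,0,-0.01,0,0,0],
    [0,0,-0.006,0,0,0],
    [0,0,0,0,0,0],
  ],
)

```text
time_s: 9.4
tcp_pos: [0.6447, -0.0212, 0.0454]
eef_rot: [-179.8, 0.2, -75.1]
contact_force: [0.0, -0.1, -0.7]
gripper_width: 0.0209
```

```bash
python3 - <<'E'
from h import *
need((.6445,-.0306,.036),194.5)
E
```

```text
shift [-0.0002 -0.0094 -0.0094] rot [-0.0034  0.0024 -0.0076] t 9.4 F [ 0.  -0.1 -0.7] w 0.0209 j6 [15.3 -0.3]
```

Call:
carry_out(
  plan=[
    [0,-0.005,-0.005,0,0,0],
    [0,-0.003,-0.003,0,0,0],
    [0,0,0,0,0,0],
  ],
)

```text
time_s: 9.65
tcp_pos: [0.6458, -0.0284, 0.038]
eef_rot: [-179.7, 0.1, -74.9]
contact_force: [-0.5, 0.2, 0.8]
gripper_width: 0.0212
```

Call:
carry_out(
  plan=[
    [0,0,0,0,0,0],
    [0,0,0,0,0,0],
    [0,0,0,0,0,0],
    [0,0,0,0,0,0],
    [0,0,0,0,0,0],
    [0,0,0,0,0,0],
  ],
  fingers=-0.1,
)

```text
time_s: 10.15
tcp_pos: [0.6476, -0.0293, 0.0407]
eef_rot: [-179.5, 0.1, -75.0]
contact_force: [0.0, -0.2, 0.3]
gripper_width: 0.0477
```

```bash
python3 - <<'E'
from h import *
need((.6445,-.0306,.036),194.5)
im,c,st=snap("wrist","w7")
E
```

```text
shift [-0.0031 -0.0013 -0.0047] rot [-0.0039  0.0083 -0.0086] t 10.15 F [ 0.  -0.2  0.3] w 0.0477 j6 [14.6  0.5]
```

View pics/w7.png

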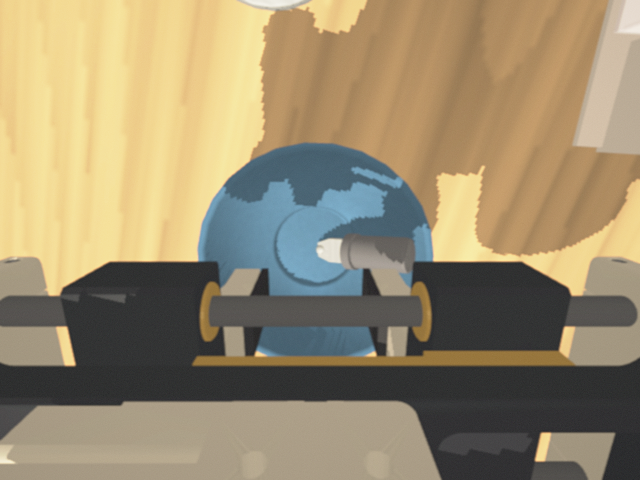

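The key has tipped over inside the bowl, at (370,252). I'll rise straight up and go to the flat key.

Call:
carry_out(
  plan=[
    [0,0,0.01,0,0,0],
    [0,0,0.02,0,0,0],
    [0,0,0.025,0,0,0],
    [0,0,0.03,0,0,0],
    [0,0.01,0.015,0,0,0],
    [0,0.038,0,0,0,0],
    [0,0.04,0,0,0,0],
    [-0.005,0.04,0,0,0,0],
    [-0.01,0.04,0,0,0,0],
    [-0.02,0.035,0,0,0,0],
    [-0.025,0.03,0,0,0,0],
    [-0.03,0.02,0,0,0,0],
  ],
)

```text
time_s: 11.2
tcp_pos: [0.558, 0.2285, 0.1548]
eef_rot: [-179.1, 0.1, -75.6]
contact_force: [-0.1, 0.4, 0.1]
gripper_width: 0.0484
```

```bash
python3 - <<'E'
from h import *
need((.491,.279,.100),194.5)
im,c,st=snap("top","t7")
cv2.imwrite("pics/t7c.png",cv2.resize(im[160:270,290:420],None,fx=5,fy=5,interpolation=cv2.INTER_CUBIC))
E
```

```text
shift [-0.067   0.0505 -0.0548] rot [-0.0049  0.015   0.0011] t 11.2 F [-0.1  0.4  0.1] w 0.0484 j6 [ 41.1 -26.8]
```

View pics/t7c.png

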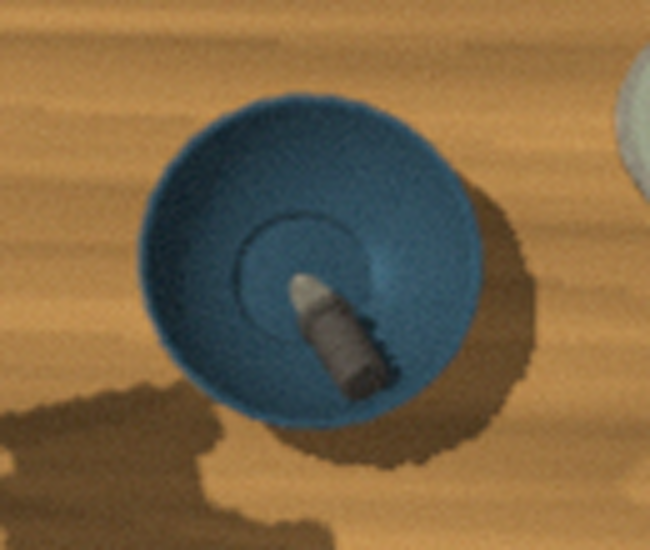

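Call:
carry_out(
  plan=[
    [-0.02,0.015,-0.01,-0.002,0.005,0],
    [-0.022,0.017,-0.015,-0.002,0.005,0],
    [-0.015,0.011,-0.015,-0.001,0.004,0],
    [-0.006,0.005,-0.008,0,0.001,0],
    [-0.002,0.002,0,0,0,0],
    [0,0,0,0,0,0],
  ],
)

```text
time_s: 11.75
tcp_pos: [0.4841, 0.2866, 0.1126]
eef_rot: [-179.7, 0.3, -75.0]
contact_force: [0.9, -0.4, 0.7]
gripper_width: 0.0486
```

```bash
python3 - <<'E'
from h import *
need((.491,.279,.100),194.5)
im,c,st=snap("wrist","w8")
print([proj(c,(.491,.279,z)).round() for z in(.034,.076)])
cv2.imwrite("pics/w8c.png",cv2.resize(im[140:380,200:430],None,fx=2.5,fy=2.5,interpolation=cv2.INTER_CUBIC))
E
```

```text
shift [ 0.0069 -0.0076 -0.0126] rot [-0.0061  0.0047 -0.0083] t 11.75 F [ 0.9 -0.4  0.7] w 0.0486 j6 [ 50.5 -35.6]
[array([312., 220.]), array([311., 233.])]
```

View pics/w8c.png

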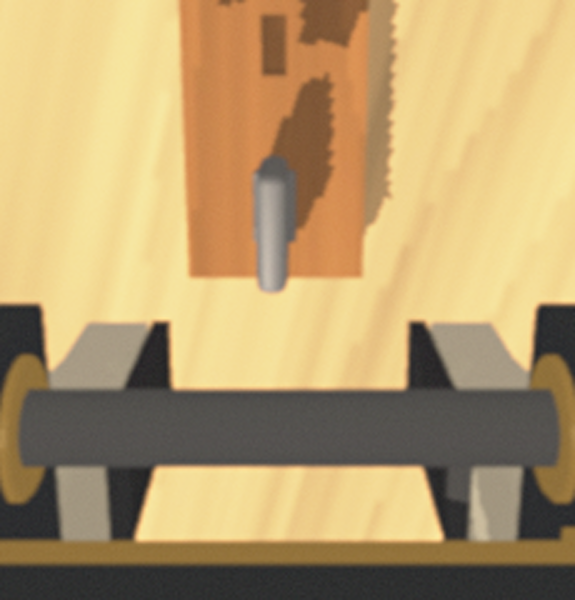

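Call:
carry_out(
  plan=[
    [0.005,-0.005,-0.008,-0.004,0.003,-0.006],
    [0.001,-0.003,-0.02,-0.002,0.001,-0.002],
    [0,-0.001,-0.02,0,0,0],
    [0,-0.001,-0.015,0,0,0],
    [0,0,-0.005,0,0,0],
    [0,0,0,0,0,0],
  ],
)

```text
time_s: 12.3
tcp_pos: [0.4989, 0.2731, 0.0451]
eef_rot: [-179.6, 0.1, -75.9]
contact_force: [0.3, -0.7, -0.8]
gripper_width: 0.0482
```

```bash
python3 - <<'E'
from h import *
need((.491,.279,.020),194.5)
E
```

```text
shift [-0.0079  0.0059 -0.0251] rot [-0.0039  0.0068  0.0071] t 12.3 F [ 0.3 -0.7 -0.8] w 0.0482 j6 [ 48.5 -34.6]
```

Call:
carry_out(
  plan=[
    [-0.006,0.005,0,-0.003,0.006,0.006],
    [-0.002,0.001,-0.002,-0.001,0.001,0.001],
    [0,0,-0.006,0,0,0],
    [0,0,-0.006,0,0,0],
    [0,0,-0.004,0,0,0],
  ],
)

```text
time_s: 12.72
tcp_pos: [0.4935, 0.2805, 0.0293]
eef_rot: [-179.8, 0.1, -75.6]
contact_force: [-0.2, 0.3, 0.2]
gripper_width: 0.0483
```

```bash
python3 - <<'E'
from h import *
need((.491,.279,.020),194.5)
E
```

```text
shift [-0.0025 -0.0015 -0.0093] rot [-0.0029  0.0032  0.0009] t 12.7167 F [-0.2  0.3  0.2] w 0.0483 j6 [ 49.4 -35. ]
```

Call:
carry_out(
  plan=[
    [-0.002,-0.001,-0.004,-0.002,0.003,0],
    [-0.001,-0.001,-0.003,0,0,0],
    [0,0,-0.001,0,0,0],
    [0,0,0,0,0,0],
  ],
)

```text
time_s: 13.05
tcp_pos: [0.4896, 0.2783, 0.0196]
eef_rot: [180.0, 0.0, -75.5]
contact_force: [1.0, 0.2, -0.3]
gripper_width: 0.0482
```

```bash
python3 - <<'E'
from h import *
need((.491,.279,.020),194.5)
E
```

```text
shift [0.0014 0.0007 0.0004] rot [-0.     -0.0008  0.0002] t 13.05 F [ 1.   0.2 -0.3] w 0.0482 j6 [ 49.5 -35. ]
```

Call:
carry_out(
  plan=[
    [0.0012,0.0006,0,0,0,0],
    [0,0,0,0,0,0],
    [0,0,0,0,0,0],
    [0,0,0,0,0,0],
    [0,0,0,0,0,0],
    [0,0,0,0,0,0],
  ],
  fingers=1,
  force=50,
)

```text
time_s: 13.55
tcp_pos: [0.4914, 0.2793, 0.0203]
eef_rot: [-180.0, 0.0, -75.5]
contact_force: [1.0, -0.1, 0.1]
gripper_width: 0.0137
```

```bash
python3 - <<'E'
from h import *
need((.491,.279,.020),194.5)
E
```

```text
shift [-0.0004 -0.0003 -0.0003] rot [-0.0007  0.0001 -0.    ] t 13.55 F [ 1.  -0.1  0.1] w 0.0137 j6 [ 49.4 -34.9]
```

Call:
carry_out(
  plan=[
    [0,0,0,0,0,0],
    [0,0,0,0,0,0],
    [0,0,0,0,0,0],
  ],
)

```text
time_s: 13.8
tcp_pos: [0.4914, 0.2793, 0.0204]
eef_rot: [-180.0, 0.0, -75.5]
contact_force: [-0.7, 1.1, -0.8]
gripper_width: 0.0083
```

```bash
python3 - <<'E'
from h import *
need((.491,.279,.020),194.5)
im,c,st=snap("wrist","w9")
cv2.imwrite("pics/w9c.png",cv2.resize(im[140:380,200:430],None,fx=2.5,fy=2.5,interpolation=cv2.INTER_CUBIC))
E
```

```text
shift [-0.0004 -0.0003 -0.0004] rot [-0.0008  0.0001  0.0001] t 13.8 F [-0.7  1.1 -0.8] w 0.0083 j6 [ 49.4 -34.9]
```

View pics/w9c.png

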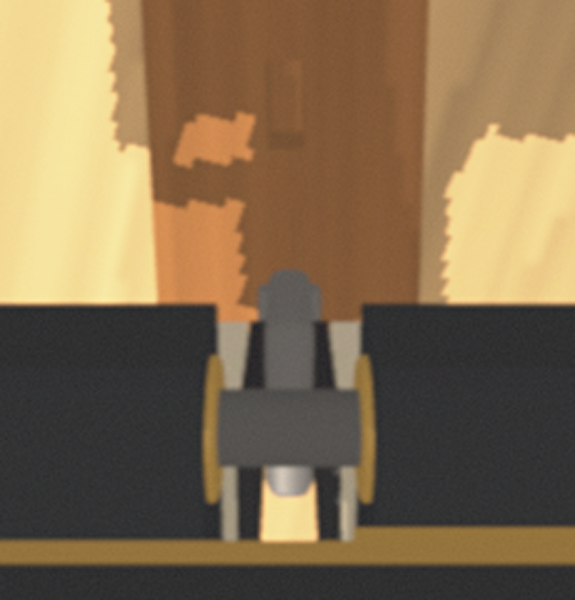

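The flat key is gripped: 8.3 mm opening, with a reading about 0.9 mm low as for the first key. Lift it.

Call:
carry_out(
  plan=[
    [0,0,0.004,0,0,0],
    [0,0,0.008,0,0,0],
    [0,0,0.012,0,0,0],
    [0,0,0.014,0,0,0],
    [0,0,0.02,0,0,0],
    [0,0,0.025,0,0,0.02],
    [0,-0.005,0.025,0,0,0.06],
    [0.005,-0.015,0.01,0,0,0.11],
    [0.005,-0.025,0,0,0,0.12],
    [0.005,-0.03,0,0,0,0.12],
    [0.003,-0.035,0,0,0,0.12],
    [0.0,-0.038,0,0,0,0.12],
  ],
)

```text
time_s: 14.85
tcp_pos: [0.5107, 0.1328, 0.1524]
eef_rot: [-179.6, -0.3, -35.8]
contact_force: [1.6, -0.1, -0.4]
gripper_width: 0.0087
```

```bash
python3 - <<'E'
from h import *
need((.431,-.186,.130),283.4)
im,c,st=snap("side","s9"); x,y=240,190
cv2.imwrite("pics/s9c.png",cv2.resize(im[y:y+230,x:x+200],None,fx=2.5,fy=2.5,interpolation=cv2.INTER_CUBIC))
E
```

```text
shift [-0.0797 -0.3188 -0.0224] rot [-0.007   0.0064  0.8587] t 14.85 F [ 1.6 -0.1 -0.4] w 0.0087 j6 [36.  18.1]
```

View pics/s9c.png

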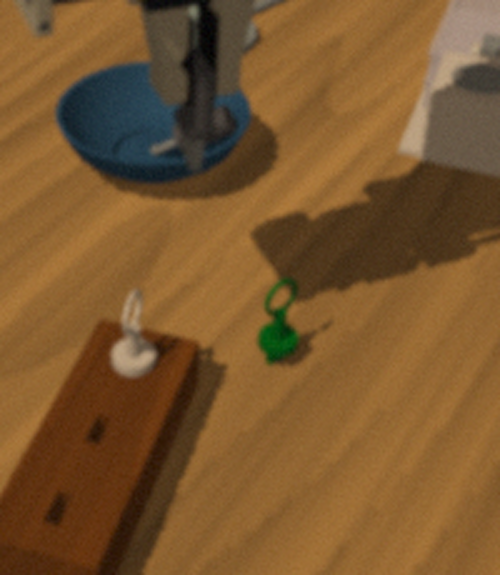

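Call:
carry_out(
  plan=[
    [-0.002,-0.035,-0.002,0,0,0.1],
    [-0.005,-0.035,-0.002,0,0,0.1],
    [-0.008,-0.035,-0.002,0,0,0.1],
    [-0.009,-0.035,-0.002,0,0,0.1],
    [-0.01,-0.035,-0.002,0,0,0.1],
    [-0.01,-0.035,-0.002,-0.001,0.001,0.1],
    [-0.01,-0.035,-0.002,-0.001,0.001,0.1],
    [-0.01,-0.03,-0.002,-0.001,0.001,0.08],
    [-0.006,-0.02,-0.002,-0.001,0.001,0.04],
    [-0.003,-0.012,-0.002,-0.001,0.001,0.02],
    [-0.001,-0.005,0,0,0,0],
    [0,0,0,0,0,0],
  ],
)

```text
time_s: 15.9
tcp_pos: [0.4301, -0.1989, 0.1425]
eef_rot: [-179.7, -0.6, 14.9]
contact_force: [-0.2, 1.1, -0.2]
gripper_width: 0.0087
```

```bash
python3 - <<'E'
from h import *
need((.431,-.186,.130),283.4)
im,c,st=snap("wrist","w10")
print([proj(c,X).round() for X in((.4556,-.180,.063),(.4646,-.1778,.063),(.4466,-.1822,.063))])
cv2.imwrite("pics/w10c.png",cv2.resize(im[120:360,180:450],None,fx=2.9,fy=2.5,interpolation=cv2.INTER_CUBIC))
E
```

```text
shift [ 0.0009  0.0129 -0.0125] rot [-0.0072  0.0084 -0.0269] t 15.9 F [-0.2  1.1 -0.2] w 0.0087 j6 [ -1.4 106.6]
[array([301., 199.]), array([301., 188.]), array([301., 210.])]
```

View pics/w10.png

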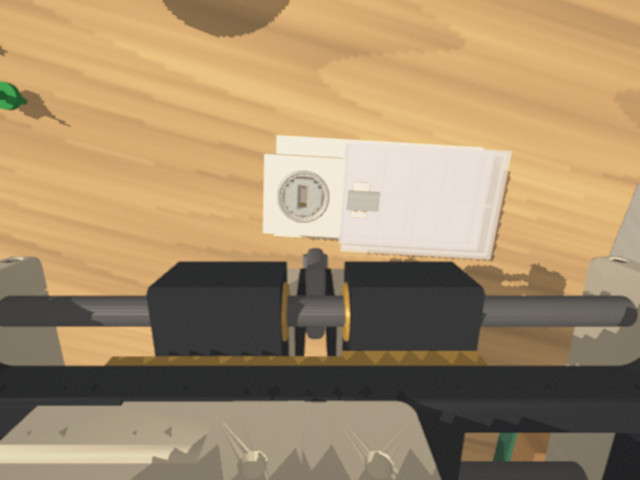

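Call:
carry_out(
  plan=[
    [0.001,0.008,-0.01,-0.004,0.005,-0.015],
    [0,0.004,-0.012,-0.002,0.003,-0.01],
    [0,0.002,-0.01,-0.001,0.001,-0.003],
    [0,0,-0.003,0,0,0],
    [0,0,0,0,0,0],
    [0,0,0,0,0,0],
  ],
)

```text
time_s: 16.45
tcp_pos: [0.4347, -0.18, 0.1094]
eef_rot: [179.9, -0.2, 13.3]
contact_force: [0.5, -0.1, -0.4]
gripper_width: 0.0085
```

```bash
python3 - <<'E'
from h import *
need((.431,-.186,.100),283.4)
im,c,st=snap("wrist","w11");print(st["tcp_pos"],st["eef_rot"])
print([proj(c,X).round(1) for X in((.4556,-.180,.063),(.4646,-.1778,.063),(.4466,-.1822,.063))])
cv2.imwrite("pics/w11c.png",cv2.resize(im[140:300,220:420],None,fx=3.75,fy=3.75,interpolation=cv2.INTER_CUBIC))
E
```

```text
shift [-0.0037 -0.006  -0.0094] rot [0.0002 0.0043 0.002 ] t 16.45 F [ 0.5 -0.1 -0.4] w 0.0085 j6 [  1.6 101.7]
[ 0.43469454 -0.17996134  0.10941153] [179.93133068  -0.23786923  13.28737074]
[array([321.2, 217.7]), array([321.2, 205.3]), array([321.3, 229.9])]
```

View pics/w11c.png

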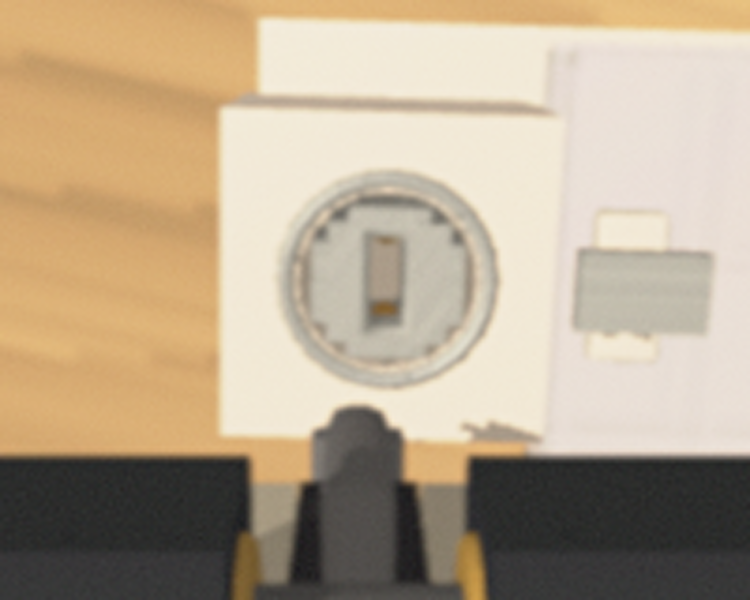

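```bash
python3 - <<'E'
from h import *
st=r.get_state();c=cam("wrist",st)
print(ray(c,324.2,214.5,.063),ray(c,322,214.3,.063))
need((.4555,-.180,.090),283.3)
# in-hand key: check shoulder edge rows. key tip at tcp -10mm ; shoulder z24-30 half width12 in x
R=Ro.from_euler("xyz",st["eef_rot"],degrees=True).as_matrix();p=st["tcp_pos"]
for kx,kz in((.012,.024),(.012,.030),(.018,.030),(.018,.066),(-.018,.066),(.005,0),(-.005,0),(.008,.01)):
    for s in(1,):
        X=p+R@[kx,0,.0104-kz]; print(kx,kz,(proj(c,X)).round(1),((proj(c,X)-[220,140]+.5)*3.75).round(0))
E
```

```text
[ 0.45864227 -0.18166952  0.063     ] [ 0.45841547 -0.18005537  0.063     ]
shift [ 0.0206  0.     -0.0196] rot [0.0003 0.0047 0.0002] t 16.5 F [ 0.1  0.2 -0.4] w 0.0088 j6 [  1.6 101.7]
0.012 0.024 [314.6 253.9] [357. 429.]
0.012 0.03 [314.6 257.3] [357. 442.]
0.018 0.03 [314.6 246.9] [357. 403.]
0.018 0.066 [314.5 270.9] [356. 493.]
-0.018 0.066 [314.5 342.7] [356. 762.]
0.005 0 [314.7 252.5] [357. 424.]
-0.005 0 [314.7 267. ] [357. 478.]
0.008 0.01 [314.7 252.9] [357. 425.]
```

```bash
python3 - <<'E'
from h import *
for i in range(3):
    m=r.camera_model("wrist"); print(np.array(m["mount"]).round(4).tolist(),m["cx"],m["cy"],m["fov_y"])
    st=r.get_state();print(st["tcp_pos"],st["eef_rot"],st["time_s"],proj(cam("wrist",st),st["tcp_pos"]))
print(np.array(r.camera_model("top")["t"]))
E
```

```text
[[0.0002, -0.9659, -0.259, 0.0714], [1.0, 0.0001, 0.0002, 0.0003], [-0.0001, -0.259, 0.9659, -0.1928], [0.0, 0.0, 0.0, 1.0]] 315.16834096999395 234.57537432648476 71.9195177510852
[ 0.43487875 -0.18004622  0.10957406] [179.92374291  -0.26043757  13.28872848] 16.5 [314.6539812  265.38264858]
[[0.0002, -0.9659, -0.259, 0.0714], [1.0, 0.0001, 0.0002, 0.0003], [-0.0001, -0.259, 0.9659, -0.1928], [0.0, 0.0, 0.0, 1.0]] 315.16834096999395 234.57537432648476 71.9195177510852
[ 0.43487875 -0.18004622  0.10957406] [179.92374291  -0.26043757  13.28872848] 16.5 [314.6539812  265.38264858]
[[0.0002, -0.9659, -0.259, 0.0714], [1.0, 0.0001, 0.0002, 0.0003], [-0.0001, -0.259, 0.9659, -0.1928], [0.0, 0.0, 0.0, 1.0]] 315.16834096999395 234.57537432648476 71.9195177510852
[ 0.43487875 -0.18004622  0.10957406] [179.92374291  -0.26043757  13.28872848] 16.5 [314.6539812  265.38264858]
[0.03046769 0.58387183 0.82580795]
```

```bash
python3 - <<'E'
import cv2
im=cv2.imread("pics/w8.png");cv2.imwrite("pics/w8d.png",cv2.resize(im[195:265,280:340],None,fx=8,fy=8,interpolation=cv2.INTER_CUBIC))
im=cv2.imread("pics/w11.png");cv2.imwrite("pics/w11d.png",cv2.resize(im[180:265,290:350],None,fx=7,fy=7,interpolation=cv2.INTER_CUBIC))
E
```

```text
(no output)
```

View pics/w8d.png

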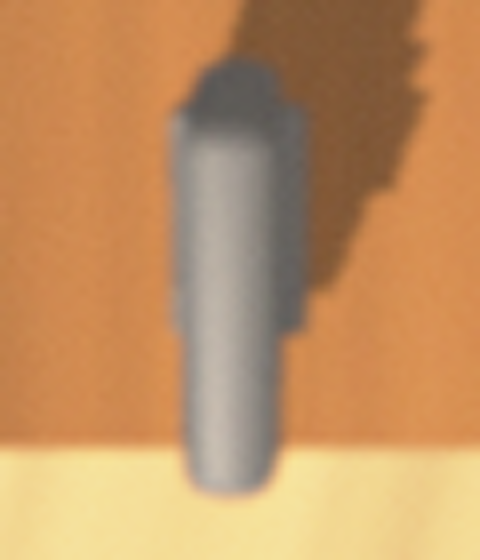

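View pics/w11d.png

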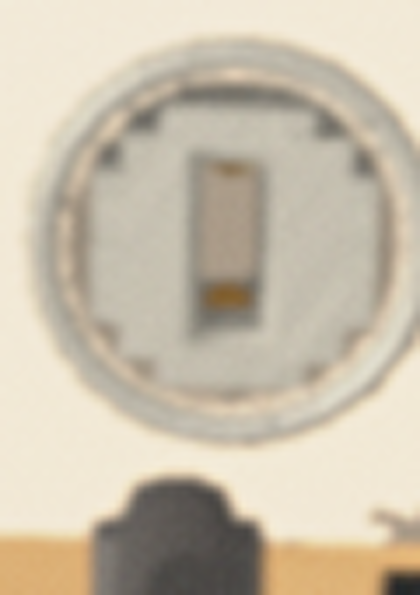

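```bash
python3 - <<'E'
from h import *
def C(tcp,e): return cam("wrist",dict(tcp_pos=np.array(tcp),eef_rot=np.array(e)))
rot=lambda e:Ro.from_euler("xyz",e,degrees=True).as_matrix()
e8=(-179.7,.3,-75.0);e11=(179.93,-.24,13.29)
import ast
c8=C((.4841,.2866,.1126),e8);c11=C((.43469,-.17996,.10941),e11)
print(cam("wrist",r.get_state())[2])
K=ray(c8,309.7,221.8,.039);K2=ray(c8,308.4,233.0,.076)
P=ray(c11,322.4,214.5,.063)
G=np.array([.4914,.2793,0])
print("K",K,K2,"P",P)
for k in(K,K2):
    d=rot(e8).T@(k-G);d[2]=0;print("tool d",d,"T",P-rot(e11)@d)
E
```

```text
[-0.27572165  0.36049249  0.4074567 ]
K [0.4912412  0.27760831 0.039     ] [0.49148358 0.27728768 0.076     ] P [ 0.45816393 -0.18027793  0.063     ]
tool d [0.00138872 0.00038698 0.        ] T [ 0.45672346 -0.18022055  0.06299371]
tool d [1.56741978e-03 4.21102887e-05 0.00000000e+00] T [ 0.45662882 -0.18059726  0.06299338]
```

Call:
carry_out(
  plan=[
    [0.01,0,-0.002,0,0.002,0],
    [0.007,0,-0.002,0,0.002,0],
    [0.003,0,-0.004,0,0.001,0],
    [0,0,-0.004,0,0,0],
    [0,0,-0.002,0,0,0],
    [0,0,0,0,0,0],
  ],
)

```text
time_s: 17.0
tcp_pos: [0.4588, -0.1801, 0.096]
eef_rot: [179.9, -0.1, 13.3]
contact_force: [0.3, -0.5, -0.6]
gripper_width: 0.0087
```

```bash
python3 - <<'E'
from h import *
need((.4563,-.1801,.080),283.3)
E
```

```text
shift [-0.0025  0.     -0.016 ] rot [0.0005 0.0027 0.0001] t 17.0 F [ 0.3 -0.5 -0.6] w 0.0087 j6 [  1.5 101.8]
```

Call:
carry_out(
  plan=[
    [-0.002,0,-0.005,0,0.002,0],
    [-0.0005,0,-0.005,0,0.001,0],
    [0,0,-0.003,0,0,0],
    [0,0,0,0,0,0],
    [0,0,0,0,0,0],
  ],
)

```text
time_s: 17.42
tcp_pos: [0.4546, -0.1803, 0.081]
eef_rot: [-180.0, 0.1, 13.2]
contact_force: [0.3, -0.3, -0.2]
gripper_width: 0.0082
```

```bash
python3 - <<'E'
from h import *
need((.4563,-.1801,.076),283.3)
im,c,st=snap("wrist","w12")
cv2.imwrite("pics/w12c.png",cv2.resize(im[160:300,250:390],None,fx=5,fy=4.2,interpolation=cv2.INTER_CUBIC))
im,c,st=snap("side","s12")
cv2.imwrite("pics/s12c.png",cv2.resize(im[170:270,380:500],None,fx=6,fy=6,interpolation=cv2.INTER_CUBIC))
E
```

```text
shift [ 0.0017  0.0002 -0.005 ] rot [ 0.0003 -0.0024  0.0009] t 17.4167 F [ 0.3 -0.3 -0.2] w 0.0082 j6 [  1.5 101.8]
```

View pics/w12c.png

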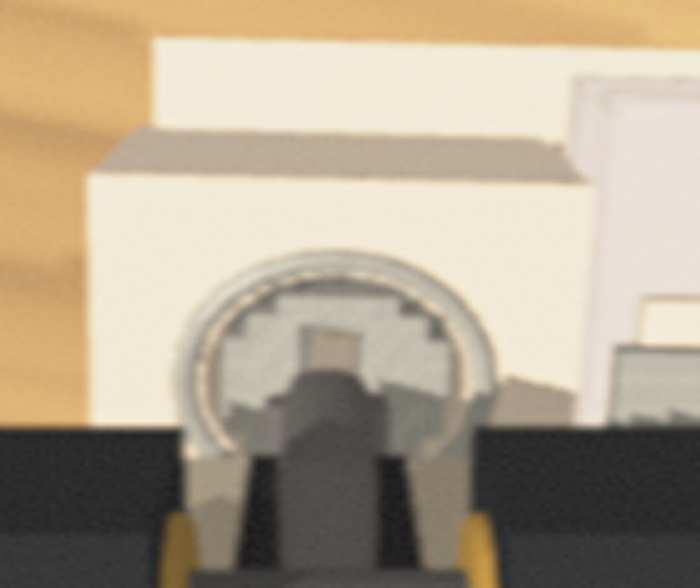

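View pics/s12c.png

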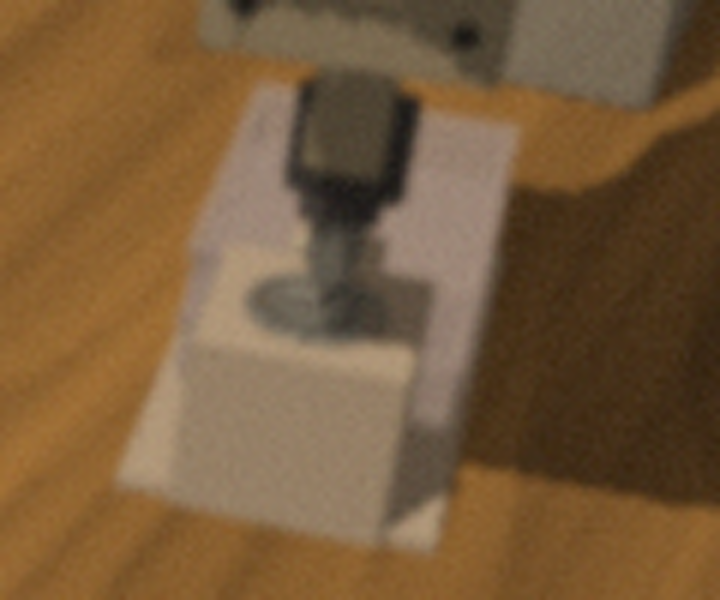

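Call:
carry_out(
  plan=[
    [0.0015,0.0002,-0.002,0,-0.002,0.001],
    [0,0,-0.004,0,0,0],
    [0,0,-0.004,0,0,0],
    [0,0,-0.002,0,0,0],
  ],
)

```text
time_s: 17.85
tcp_pos: [0.4575, -0.1801, 0.0693]
eef_rot: [179.9, -0.2, 13.3]
contact_force: [0.5, -0.9, -0.8]
gripper_width: 0.0085
```

```bash
python3 - <<'E'
from h import *
need((.4563,-.1801,.049),283.3);print(r.get_state()["moment"],r.get_state()["tcp_pos"])
E
```

```text
shift [-0.0012  0.     -0.0203] rot [ 0.0004  0.0028 -0.0004] t 17.85 F [ 0.5 -0.9 -0.8] w 0.0085 j6 [  1.5 101.8]
[-0.10738138  0.15927982  0.04526282] [ 0.45745161 -0.18010259  0.06930621]
```

Call:
carry_out(
  plan=[
    [-0.001,0,-0.002,0,0.002,0],
    [0,0,-0.003,0,0,0],
    [0,0,-0.003,0,0,0],
    [0,0,-0.001,0,0,0],
  ],
)

```text
time_s: 18.18
tcp_pos: [0.4561, -0.1801, 0.0588]
eef_rot: [180.0, 0.0, 13.3]
contact_force: [-0.3, -0.4, -0.4]
gripper_width: 0.0089
```

```bash
python3 - <<'E'
from h import *
need((.4563,-.1801,.049),283.3);print(r.get_state()["moment"],r.get_state()["tcp_pos"])
E
```

```text
shift [ 0.0002  0.     -0.0098] rot [ 0.0005 -0.0002 -0.0005] t 18.1833 F [-0.3 -0.4 -0.4] w 0.0089 j6 [  1.5 101.8]
[-0.25633409  0.08747856 -0.00407775] [ 0.45605414 -0.18011313  0.05880925]
```

Call:
carry_out(
  plan=[
    [0,0,-0.003,0,0,0],
    [0,0,-0.004,0,0,0],
    [0,0,-0.004,0,0,0],
    [0,0,-0.004,0,0,0],
  ],
)

```text
time_s: 18.52
tcp_pos: [0.4584, -0.181, 0.048]
eef_rot: [179.8, -0.1, 13.5]
contact_force: [-18.6, 15.7, 66.5]
gripper_width: 0.0083
```

```bash
python3 - <<'E'
from h import *
need((.4563,-.1801,.049),283.3);print(r.get_state()["moment"],r.get_state()["tcp_pos"])
E
```

```text
shift [-0.0021  0.0009  0.001 ] rot [ 0.0031  0.0034 -0.0035] t 18.5167 F [-18.6  15.7  66.5] w 0.0083 j6 [  1.5 101.8]
[ 6.42727486  7.48536052 -0.01267595] [ 0.45842019 -0.18101578  0.04795265]
```

Strong upward force at TCP z 0.048, where I expected home. I'll ease off, recentre and look.

Call:
carry_out(
  plan=[
    [-0.0015,0.0008,0.002,0.002,0.002,-0.003],
    [0,0,0,0,0,0],
  ],
)

```text
time_s: 18.68
tcp_pos: [0.4578, -0.1801, 0.0518]
eef_rot: [179.9, -0.2, 13.4]
contact_force: [-1.6, -0.2, 0.0]
gripper_width: 0.0087
```

```bash
python3 - <<'E'
from h import *
need((.4563,-.1801,.049),283.3);print(r.get_state()["moment"],r.get_state()["tcp_pos"])
im,c,st=snap("side","s13")
cv2.imwrite("pics/s13c.png",cv2.resize(im[170:270,380:500],None,fx=6,fy=6,interpolation=cv2.INTER_CUBIC))
im,c,st=snap("wrist","w13")
cv2.imwrite("pics/w13c.png",cv2.resize(im[160:380,220:420],None,fx=3.5,fy=2.7,interpolation=cv2.INTER_CUBIC))
E
```

```text
shift [-0.0015 -0.     -0.0028] rot [ 0.0014  0.0038 -0.0014] t 18.6833 F [-1.6 -0.2  0. ] w 0.0087 j6 [  1.6 101.7]
[-0.2849724   0.72695792  0.00440189] [ 0.4577846  -0.18008865  0.05184712]
```

View pics/s13c.png

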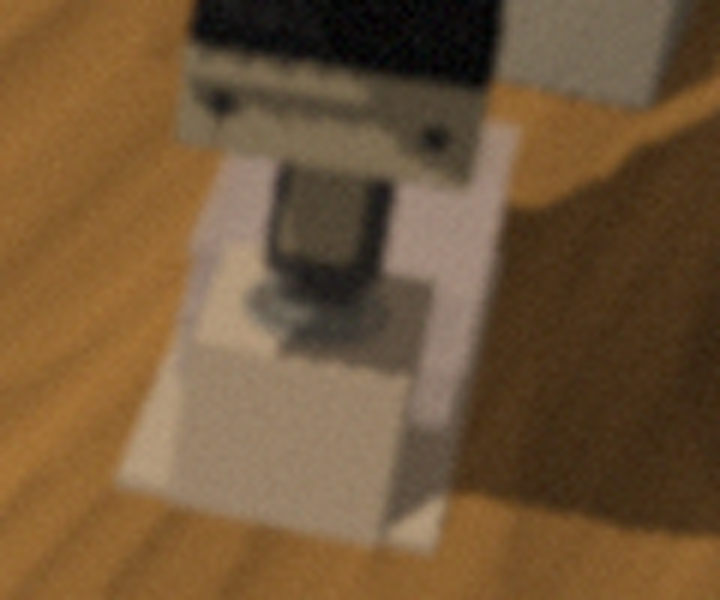

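View pics/w13c.png

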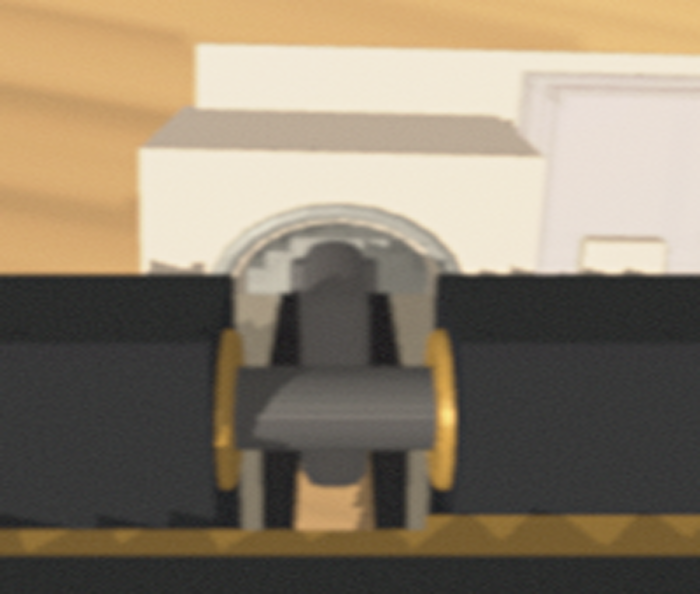

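Call:
carry_out(
  plan=[
    [-0.001,0,-0.001,0,0.003,-0.001],
    [0,0,-0.002,0,0,0],
    [0,0,-0.002,0,0,0],
  ],
  force=60,
)

```text
time_s: 19.03
tcp_pos: [0.4583, -0.1805, 0.0481]
eef_rot: [179.8, -0.1, 13.4]
contact_force: [-15.4, 11.2, 51.3]
gripper_width: 0.0084
```

```bash
python3 - <<'E'
from h import *
need((.4563,-.1801,.049),283.3);print(r.get_state()["moment"],r.get_state()["tcp_pos"])
E
```

```text
shift [-0.002   0.0004  0.0009] rot [ 0.0027  0.0025 -0.0018] t 19.0333 F [-15.4  11.2  51.3] w 0.0084 j6 [  1.6 101.7]
[ 4.32615131  6.15128107 -0.02387465] [ 0.45828011 -0.1805491   0.04807779]
```

Call:
carry_out(
  plan=[
    [-0.001,0.0003,0.001,0.002,0.002,-0.02],
    [-0.0003,0,0,0,0,-0.08],
    [0,0,0,0,0,-0.08],
    [0,0,0,0,0,-0.08],
  ],
)

```text
time_s: 19.37
tcp_pos: [0.4579, -0.1807, 0.0496]
eef_rot: [179.9, -0.1, -1.8]
contact_force: [-0.9, -1.6, 3.9]
gripper_width: 0.0085
```

```bash
python3 - <<'E'
from h import *
need((.457,-.1801,.049),283.3);print(r.get_state()["moment"],r.get_state()["tcp_pos"])
E
```

```text
shift [-0.0009  0.0006 -0.0006] rot [0.002  0.0014 0.2641] t 19.3667 F [-0.9 -1.6  3.9] w 0.0085 j6 [ 1.5 86.5]
[-0.71637892  0.39918367  0.07991962] [ 0.45789812 -0.18072561  0.04956848]
```

Call:
carry_out(
  plan=[
    [-0.0005,0.0005,-0.0005,0.001,0.001,-0.09],
    [0,0,-0.0003,0,0,-0.09],
    [0,0,-0.0003,0,0,-0.09],
    [0,0,-0.0003,0,0,-0.09],
    [0,0,-0.0003,0,0,-0.09],
  ],
)

```text
time_s: 19.78
tcp_pos: [0.4578, -0.1821, 0.0486]
eef_rot: [179.7, 0.0, -28.8]
contact_force: [-3.8, 2.7, 12.2]
gripper_width: 0.0085
```

```bash
python3 - <<'E'
from h import *
need((.457,-.1801,.049),283.3);print(r.get_state()["moment"],r.get_state()["tcp_pos"])
E
```

```text
shift [-0.0008  0.002   0.0004] rot [ 0.005  -0.0008  0.7343] t 19.7833 F [-3.8  2.7 12.2] w 0.0085 j6 [ 1.4 59.5]
[0.85869917 1.57863595 0.00870395] [ 0.4578414  -0.18211438  0.04857344]
```

Call:
carry_out(
  plan=[
    [-0.0003,0.001,0.0003,0.003,0,-0.08],
    [0,0.0008,0,0.001,0,-0.09],
    [0,0.0003,-0.0002,0,0,-0.09],
    [0,0,-0.0002,0,0,-0.09],
    [0,0,-0.0002,0,0,-0.09],
  ],
)

```text
time_s: 20.2
tcp_pos: [0.4571, -0.1829, 0.0486]
eef_rot: [179.6, 0.1, -55.1]
contact_force: [-3.2, 4.0, 11.8]
gripper_width: 0.0085
```

```bash
python3 - <<'E'
from h import *
need((.457,-.1801,.049),283.3);print(r.get_state()["moment"],r.get_state()["tcp_pos"])
im,c,st=snap("wrist","w14")
im,c,st=snap("top","t14")
cv2.imwrite("pics/t14c.png",cv2.resize(im[250:350,390:530],None,fx=5,fy=5,interpolation=cv2.INTER_CUBIC))
E
```

```text
shift [-0.0001  0.0028  0.0004] rot [ 0.0064 -0.004   1.1946] t 20.2 F [-3.2  4.  11.8] w 0.0085 j6 [ 1.3 33.4]
[1.40000181 1.50330921 0.04989516] [ 0.45710231 -0.18286784  0.04859545]
```

View pics/w14.png

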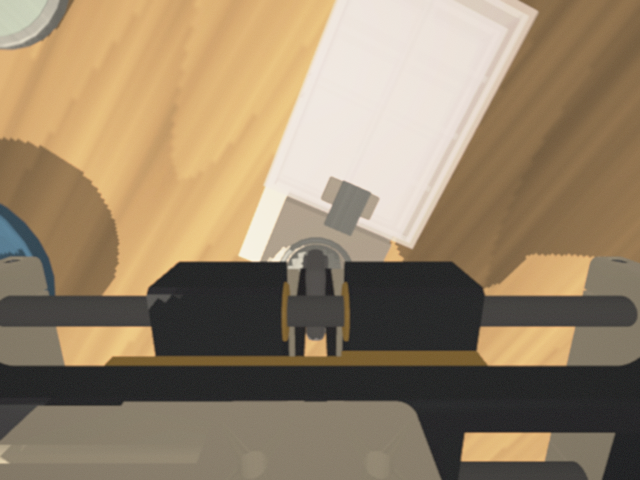

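Call:
carry_out(
  plan=[
    [0,0.0012,0.0002,0.004,-0.002,-0.08],
    [0,0.001,0,0.002,-0.001,-0.09],
    [0,0.0005,-0.0001,0.001,0,-0.09],
    [0,0.0003,-0.0001,0,0,-0.09],
    [0,0,-0.0001,0,0,-0.08],
  ],
)

```text
time_s: 20.72
tcp_pos: [0.4562, -0.1832, 0.0486]
eef_rot: [179.6, 0.1, -80.5]
contact_force: [-2.2, 5.1, 10.4]
gripper_width: 0.0083
```

```bash
python3 - <<'E'
from h import *
need((.457,-.1801,.049),283.3-97.4);print(r.get_state()["moment"],r.get_state()["tcp_pos"])
E
```

```text
shift [0.0008 0.0031 0.0004] rot [-0.0017 -0.0065 -0.0627] t 20.7167 F [-2.2  5.1 10.4] w 0.0083 j6 [1.  8.6]
[1.67756411 1.29159087 0.07041828] [ 0.45619651 -0.18318077  0.04863272]
```

Call:
carry_out(
  plan=[
    [0.0002,0.001,0.0002,0,-0.004,-0.05],
    [0.0001,0.0005,0,0,-0.002,-0.035],
    [0,0,0,0,0,-0.005],
  ],
)

```text
time_s: 20.97
tcp_pos: [0.456, -0.1832, 0.0487]
eef_rot: [179.9, -0.0, -86.2]
contact_force: [-1.8, 3.3, 7.3]
gripper_width: 0.0086
```

```bash
python3 - <<'E'
from h import *
need((.457,-.1801,.049),283.3-98.5);print(r.get_state()["moment"],r.get_state()["tcp_pos"])
im,c,st=snap("wrist","w15")
cv2.imwrite("pics/w15c.png",cv2.resize(im[60:380,200:440],None,fx=2.5,fy=1.85,interpolation=cv2.INTER_CUBIC))
cv2.imwrite("pics/w15d.png",cv2.resize(im[180:300,250:390],None,fx=5,fy=5,interpolation=cv2.INTER_CUBIC))
im,c,st=snap("side","s15")
cv2.imwrite("pics/s15c.png",cv2.resize(im[170:270,380:500],None,fx=6,fy=6,interpolation=cv2.INTER_CUBIC))
E
```

```text
shift [0.001  0.0031 0.0003] rot [ 0.0005 -0.0025  0.0171] t 20.9667 F [-1.8  3.3  7.3] w 0.0086 j6 [1.1 2.7]
[1.19884057 0.68653284 0.08751227] [ 0.45595931 -0.18318836  0.04866313]
```

View pics/w15d.png

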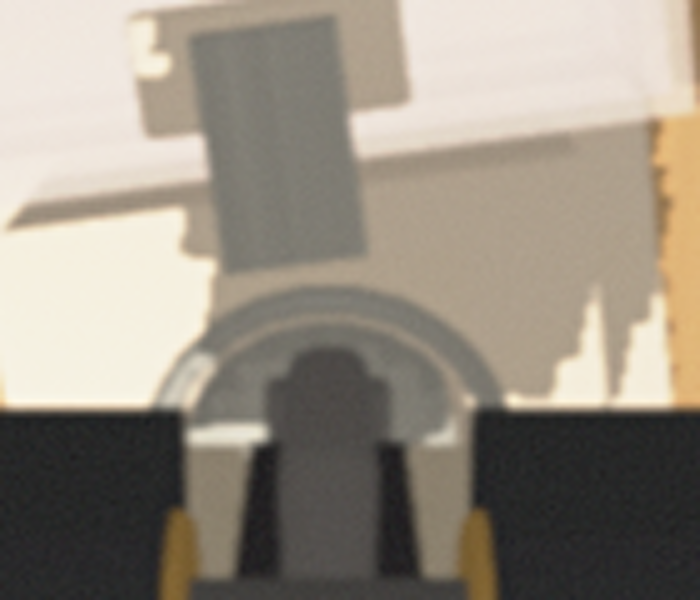

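View pics/s15c.png

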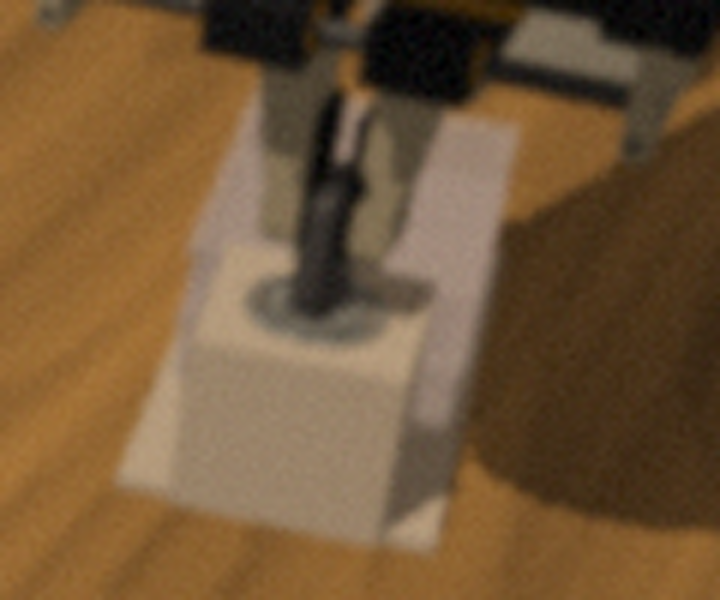

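Call:
carry_out(
  plan=[
    [0,0.0003,-0.0006,0,-0.001,0],
    [0,0,-0.0003,0,0,0],
    [0,0,0,0,0,0],
  ],
)

```text
time_s: 21.32
tcp_pos: [0.456, -0.1832, 0.0487]
eef_rot: [179.9, -0.1, -86.0]
contact_force: [-1.7, 1.0, 4.2]
gripper_width: 0.0088
```

```bash
python3 - <<'E'
from h import *
st=r.get_state();print(st["eef_rot"],st["contact_force"],st["moment"],st["tcp_pos"],st["gripper_width"],st["time_s"])
im,c,s2=snap("top","t16")
cv2.imwrite("pics/t16c.png",cv2.resize(im[150:350,150:470],None,fx=2.4,fy=2.4,interpolation=cv2.INTER_CUBIC))
for i in range(6): snap("wrist","w16")
st=r.get_state();print(st["eef_rot"],st["contact_force"],st["moment"],st["tcp_pos"],st["gripper_width"],st["time_s"])
E
```

```text
[ 1.79856123e+02 -6.53914320e-02 -8.59858892e+01] [-1.68177469  0.95813938  4.16728214] [0.6995855  0.56818079 0.09175955] [ 0.45596537 -0.18315635  0.04872308] 0.008799474839537639 21.3167
[ 1.79850220e+02 -6.97481600e-02 -8.59797123e+01] [-2.65024507  2.54730456  8.24061058] [0.87249552 0.96151501 0.05614668] [ 0.45597657 -0.18318364  0.04865777] 0.00869187927755964 21.6667
```

View pics/t16c.png

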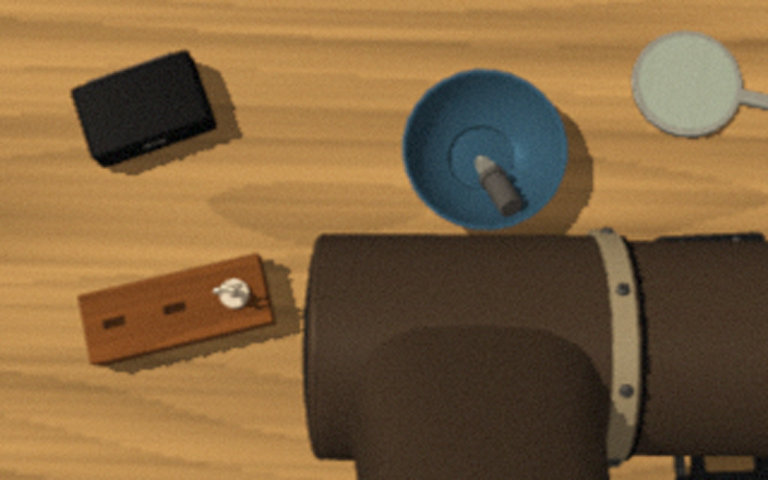

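View pics/w16.png

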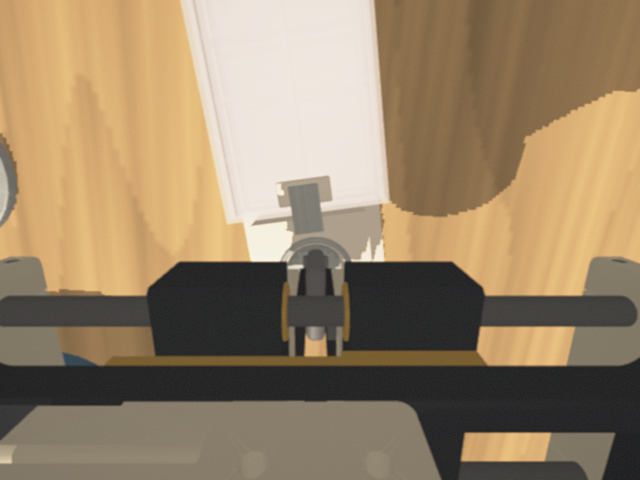

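```bash
python3 -c "
from plant import r
print(r.close_job()); s=r.get_state(); print(s['time_s'],s['eef_rot'],s['gripper_width'],s['contact_force'])"
```

```text
the job is handed in; nothing more can be done
None
the job is handed in; nothing more can be done
```

The round-headed key is in the blue bowl. The flat-headed key is in the lock, turned about a quarter clockwise and still held in the gripper with the bolt drawn. I handed the job in at 21.7 s of the 51 s; no verdict was reported.

**Last checks**
- **Bowl and stand:** the final top picture shows the round key lying inside the bowl. The white brush stands in its slot, and the dock, mirror and bowl look undisturbed.
- **Key home:** I pushed the key down twice and it stopped hard both times at the height I expected for fully home. Those pushes peaked at 66 N and 51 N at the wrist, under the 120 N limit. I did not need to wiggle it past the pins.
- **Turn:** the hand turned 99.3° (1.73 rad), so with the 0.13 rad of play the lock should be at about 1.6 rad. The lock angle itself could not be read. The last wrist picture shows the bolt drawn back over the housing.
- **Holding:** over the last 0.35 s the pose stayed steady, with the grip at 60 N, an 8.7 mm opening and a light downward push of about 8 N.

**What disagreed or failed**
- **Fingertips:** they end about 25 mm short of the reported tool point, so my first grasp closed above the round key without touching it. I corrected for this in both later grasps.
- **Wrist camera:** its calibration shifted by a few millimetres between readings. I lined up the key with the lock by comparing pictures instead of relying on absolute positions.
- **Drift during the turn:** the hand ended about 3 mm off in y from where I aimed, with small side forces and the key still seated.

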